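# Load, re-index and re-clamp a cartridge carousel

### The job

Get the cartridge carousel ready for its next run: while the carousel is still clamped, fit every loose filter cartridge on the worktop into a port of its own: push it down against the spring and turn it a quarter turn clockwise so that it locks. Then back the clamp screw off just enough to free the carousel (never more than a third of a turn), turn the carousel by its centre grip until its pointer stands at the index mark on the base, and screw the clamp fully tight again. Also, at any point in the job, set the nozzle slide beside the carousel with its knob so that its small pointer stands on its own mark.

Things in the scene. Friction and masses are not known exactly. Their poses are not given: they have to be found in the camera images.
- cartridge_0_mid (a point): Loose filter cartridge (2 or 3 are present), 110 g, upright: white block head, 44 long (own x), 28 wide (own y, grip here), 34 tall; below it a heavy steel spigot, 28 in diameter, 14.5 long, with two lugs at its bottom reaching 20 mm from the axis along +x and -x (8 wide, 6.5 tall). Point: centre of the head, 17 above its underside, 31.5 above the spigot's bottom; z up. Half a turn about z changes nothing.
- cartridge_1_mid (a point): As cartridge_0_mid: another cartridge of the same kind, the same point. Any cartridge may go into any port, one in each. Before insertion and on the worktop it stands upright on its spigot, so the point is 31.5 mm above the worktop.
- cartridge_2_mid (a point): As cartridge_0_mid: another cartridge of the same kind, the same point.
- port_0 (a point): One of three equal empty bayonet ports in the carousel's top face, 75 mm from its centre; they turn with it. Point: centre of the keyhole in the top face, 36 mm above the worktop; x points radially outward, y along the rim, z up. Keyhole: round hole 31 mm across with two notches, 12 mm wide, along +y and -y, reaching 22.5 mm. A cartridge enters with its lugs (long side of the head) along the port's y.
- port_1 (a point): As port_0. Inserting: a spring pad (1300 N/m) meets the spigot when the head's underside is 6 mm above the top face; push until the underside is 0 to 2.5 mm above it (5 to 8 N), turn 90 degrees clockwise seen from above (a stop ends the turn at about 96), long side now along the port's x. Let go: the spring lifts it until the lugs catch under the 5 mm plate, underside 3 mm above the top face.
- port_2 (a point): As port_0 and port_1: the third port. A locked cartridge's head centre (cartridge point) is 20 mm above the port's point and its long side points to the carousel's centre.
- carousel (a joint): Turn of the carousel, rad, counter-clockwise seen from above; 0 = pointer at the index mark. It starts at 0.4 to 0.9, so it must be turned clockwise by that much (range -0.5 to 1.4). Held fast while the clamp is tight; free, it turns easily (0.06 N m) and stays where it is left.
- centre_grip (a point): Carousel's grip: black bar 44 mm long (own x), 12 wide (own y), 34 tall on a post in the carousel's centre, its top 106 mm above the worktop. Point: on the carousel's axis, 93 mm above the worktop, 13 below the bar's top; turns with the carousel; z up. The carousel is an aluminium disc 244 mm in diameter, top face at 36 mm.
- pointer_tip (a point): Tip of the black arrow on the carousel's top face, 121 mm from the centre, 36 mm above the worktop; it turns with the carousel.
- index_mark (a point): Index mark: inner end of the white line (3 mm wide) on top of the dark block fixed to the base's rim on the robot's side, 126 mm from the carousel's centre, 36 mm above the worktop. Aligned, the pointer's tip is 5 mm from this point, on the line from it to the centre.
- clamp_screw (a joint): Turn of the clamp screw, rad, growing counter-clockwise seen from above = backing off. It starts tight at 0 to 0.12 and stops solidly at -0.12. Its sprung foot presses on the carousel's rim (12 N at 0) and lifts off at 1.0: the carousel is free from about 1.1. Over 2.3 is too far. Tight means below 0.25. It stays where it is left; turning takes about 0.15 N m.
- clamp_grip (a point): Handle of the clamp screw: black bar 38 mm long (own x), 12 wide (own y), 34 tall on the clamp bracket at the left of the carousel, 112 mm from its centre. Point: on the screw's axis, 94.5 mm above the worktop, 16 below the bar's top; the bracket's top is at 72 mm. It turns with the screw and does not rise; z up.
- nozzle_slide (a joint): Position of the nozzle carriage along its short rail (pointing away from the carousel's centre), m; 0 = its pointer on its mark, positive = too far out. Starts at about 0.010 to 0.017. Driven only by the nozzle knob: 4 mm outward for each rad counter-clockwise seen from above; so it must be brought in by turning clockwise, in two or three grasps.
- nozzle_knob (a joint): Turn of the nozzle knob, rad, counter-clockwise seen from above; 0 = nozzle pointer on its mark. Range -2.5 to 5; stays where it is left, turns with 0.05 N m.
- nozzle_grip (a point): Handle of the nozzle knob: black bar 36 mm long (own x), 12 wide (own y), 34 tall on a round dark housing (top at 44 mm) at the far right of the carousel, 151 mm from its centre. Point: on the knob's axis, 68 mm above the worktop, 14.5 below the bar's top; turns with the knob; z up. The carriage beside it, 29 mm to its left, is at most 50 mm high.
- nozzle_pointer (a point): Tip of the small black arrow on the nozzle carriage (aluminium block with a steel nozzle arm, on a rail beside the nozzle knob), 34.5 mm above the worktop; moves with the carriage.
- nozzle_mark (a point): Mark of the nozzle slide: white line, 3 mm wide, across the dark strip beside the carriage, 34.5 mm above the worktop. Aligned, the pointer's tip is 1.5 mm from this point, square to the rail.
Things that resemble listed ones, but are neither listed nor needed, are in the scene too. Leave any purple look-alike of the part that bears cartridge_1_mid alone. Leave any orange look-alike of the part that bears cartridge_0_mid alone.

How it is judged (in metres and radians):
On the way, in this order (a step that is already met when the one before it is completed fails the run):
1. every cartridge present is locked in a port of the carousel while the clamp is still tight (((horizontal distance between cartridge_0_mid and port_0 below 0.006 m and z of cartridge_0_mid in the frame of port_0 below 0.0225 m and angle between the x axis of cartridge_0_mid and the x axis of port_0, either way round below 0.4 rad) or (horizontal distance between cartridge_0_mid and port_1 below 0.006 m and z of cartridge_0_mid in the frame of port_1 below 0.0225 m and angle between the x axis of cartridge_0_mid and the x axis of port_1, either way round below 0.4 rad) or (horizontal distance between cartridge_0_mid and port_2 below 0.006 m and z of cartridge_0_mid in the frame of port_2 below 0.0225 m and angle between the x axis of cartridge_0_mid and the x axis of port_2, either way round below 0.4 rad)) and ((horizontal distance between cartridge_1_mid and port_0 below 0.006 m and z of cartridge_1_mid in the frame of port_0 below 0.0225 m and angle between the x axis of cartridge_1_mid and the x axis of port_0, either way round below 0.4 rad) or (horizontal distance between cartridge_1_mid and port_1 below 0.006 m and z of cartridge_1_mid in the frame of port_1 below 0.0225 m and angle between the x axis of cartridge_1_mid and the x axis of port_1, either way round below 0.4 rad) or (horizontal distance between cartridge_1_mid and port_2 below 0.006 m and z of cartridge_1_mid in the frame of port_2 below 0.0225 m and angle between the x axis of cartridge_1_mid and the x axis of port_2, either way round below 0.4 rad)) and ((horizontal distance between cartridge_2_mid and port_0 below 0.006 m and z of cartridge_2_mid in the frame of port_0 below 0.0225 m and angle between the x axis of cartridge_2_mid and the x axis of port_0, either way round below 0.4 rad) or (horizontal distance between cartridge_2_mid and port_1 below 0.006 m and z of cartridge_2_mid in the frame of port_1 below 0.0225 m and angle between the x axis of cartridge_2_mid and the x axis of port_1, either way round below 0.4 rad) or (horizontal distance between cartridge_2_mid and port_2 below 0.006 m and z of cartridge_2_mid in the frame of port_2 below 0.0225 m and angle between the x axis of cartridge_2_mid and the x axis of port_2, either way round below 0.4 rad)) and value of joint clamp_screw below 0.25 rad), for 0.2 s.
2. the clamp screw is backed off so that the foot no longer holds the carousel (value of joint clamp_screw above 0.9 rad), for 0.2 s.
3. with the clamp backed off, the carousel's pointer stands at the index mark (value of joint clamp_screw above 0.9 rad and value of joint carousel between -0.05 and 0.05 rad), for 0.2 s.
4. the clamp screw is tight again (value of joint clamp_screw below 0.25 rad and value of joint carousel between -0.05 and 0.05 rad), for 0.2 s.
At the end, for the whole second after the job is handed in: Each cartridge present is in a port (6 mm), head at most 5.5 mm above the face, long side within 0.4 rad of radial; carousel still, its pointer within 0.05 rad (6 mm at the rim) of the mark; the clamp screw reads below 0.25 rad; the nozzle pointer is within 2 mm of its mark (all of step 4 and ((horizontal distance between cartridge_0_mid and port_0 below 0.006 m and z of cartridge_0_mid in the frame of port_0 below 0.0225 m and angle between the x axis of cartridge_0_mid and the x axis of port_0, either way round below 0.4 rad) or (horizontal distance between cartridge_0_mid and port_1 below 0.006 m and z of cartridge_0_mid in the frame of port_1 below 0.0225 m and angle between the x axis of cartridge_0_mid and the x axis of port_1, either way round below 0.4 rad) or (horizontal distance between cartridge_0_mid and port_2 below 0.006 m and z of cartridge_0_mid in the frame of port_2 below 0.0225 m and angle between the x axis of cartridge_0_mid and the x axis of port_2, either way round below 0.4 rad)) and ((horizontal distance between cartridge_1_mid and port_0 below 0.006 m and z of cartridge_1_mid in the frame of port_0 below 0.0225 m and angle between the x axis of cartridge_1_mid and the x axis of port_0, either way round below 0.4 rad) or (horizontal distance between cartridge_1_mid and port_1 below 0.006 m and z of cartridge_1_mid in the frame of port_1 below 0.0225 m and angle between the x axis of cartridge_1_mid and the x axis of port_1, either way round below 0.4 rad) or (horizontal distance between cartridge_1_mid and port_2 below 0.006 m and z of cartridge_1_mid in the frame of port_2 below 0.0225 m and angle between the x axis of cartridge_1_mid and the x axis of port_2, either way round below 0.4 rad)) and ((horizontal distance between cartridge_2_mid and port_0 below 0.006 m and z of cartridge_2_mid in the frame of port_0 below 0.0225 m and angle between the x axis of cartridge_2_mid and the x axis of port_0, either way round below 0.4 rad) or (horizontal distance between cartridge_2_mid and port_1 below 0.006 m and z of cartridge_2_mid in the frame of port_1 below 0.0225 m and angle between the x axis of cartridge_2_mid and the x axis of port_1, either way round below 0.4 rad) or (horizontal distance between cartridge_2_mid and port_2 below 0.006 m and z of cartridge_2_mid in the frame of port_2 below 0.0225 m and angle between the x axis of cartridge_2_mid and the x axis of port_2, either way round below 0.4 rad)) and value of joint nozzle_slide between -0.002 and 0.002 m and velocity of joint carousel between -0.05 and 0.05 rad/s); the robot touches nothing.
It fails at once if the clamp screw is backed off by more than a third of a turn (2.3 rad with allowance) (value of joint clamp_screw above 2.3 rad).
Of cartridge_0, cartridge_1, cartridge_2 only 2 to 3 are there at a start; the rules pass over those that are not, and their reading is None.
At some moment in a run one of cartridge_0, cartridge_1, cartridge_2 may be knocked a few centimetres aside while the robot is not near it.
Once in a run the grip may slacken for a moment while it holds something.
It also fails if it takes over 210 s, if anything falls off the work surface, if the arm or the gripper's body presses on something with over 40 N, if the wrist force passes 120 N, or if a joint passes its speed limit or range.

### The arm

A 6-joint arm with a two-finger parallel gripper is mounted at the origin on a cart in front of the work surface, level with it; the furniture and walls round the work are solid. World frame = base frame: x ahead of the robot, y to its left, z up, the work surface at z = 0. Lengths are in mm, angles in rad, forces in N, time in s.
With the tool pointing down it reaches from about 375 to 750 mm from the base axis. Payload 9 kg.
Tool frame: the origin (TCP) lies midway between the tips of the shut fingers; the grasp point (between the pads) lies 19 mm behind it; y points along the fingers, x is the direction in which the jaws open and shut, and the axes are right-handed (so a half turn about y gives the same grasp; the last joint's range is limited). The gripper opens to 85 mm and grips with 20 to 120 N. Pads are 22 mm wide; open, the fingers measure 114 mm over their backs; the gripper's body (76 mm by 85 mm) begins 54 mm behind the grasp point. The pads swing forward as they close: fully open they stand 13 mm farther back than shut.
Start: joints at [-1.539, 0.104, 0.097, 1.564, 0, 1.353], TCP at [148.334, -581.407, 231.331] pointing down, gripper open.
Joint ranges: [-2.99, 2.99], [-0.84, 1.86], [-1.1, 1.16], [-1.84, 2.11], [-1.51, 1.56], [-3.14, 3.14]. Speed limits (rad/s): [2.22, 2.22, 2.57, 3.14, 3.14, 3.14].

### API

Orientations are given as a unit quaternion [x, y, z, w].
In Python, from workcell import r gives the robot as it stands. The module is installed in compiled form; this text tells all that it offers.
- The arm moves only by the tool servo_tool, never from a script. Its argument "plan" is a list of rows, each a list of 3 entries, a list of its own where there are three numbers: the turn, a rotation vector about the tool's x, y, z in degrees, then the shift along the tool's x, y, z in cm, then the gripper's target within -1 to 1 (fully open at 1, half-way at 0, shut at -1). A call has 1 to 5 rows; each row is the pose to reach, as a shift and turn from the pose commanded when the call began, along the tool's axes at that moment; what a row does not reach only later rows make up. A row lasts 1/10 s, in which the tool goes at most 50 mm and 8.59 degrees, less where a joint would pass 70% of its speed; a pose out of reach is approached as far as the arm can. A call with a gripper value outside its range is refused whole. The fingers move at their own pace and stop on an object; "grip_force" is the grip in N (left out, the last holds). Time passes only in rows, so rows that repeat a pose let the fingers close. It gives the time, the measured TCP pose, the force and the opening at its end, in the units of the state.
- r.sense(): the state, without advancing time (a new reading comes with each control period).
- r.camera(name): name is "scene" or "top" or "wrist"; returns (picture, depth): 420x560x3 uint8, blue, green, red; 420x560 float32, mm along the optical axis (not along the pixel's ray), 0 where there is no reading.
- r.camera_params(name): a dict with "mtx" (3x3 intrinsics, pixels), "dist" ([k1, k2, p1, p2, k3] as OpenCV has them; the pictures are not rectified), "R" (3x3) and "t" (3): a world point X has camera coordinates R X + t. Camera axes: x right, y down, z forward; pixel columns grow to the right and rows downward; lengths in mm; the calibration is good to about 2 mm. A picture is of the moment at which its call begins: read the wrist's pose just before it. camera_params takes no time and is no camera call; for the wrist camera it gives the pose at the moment of the call.
- r.close_job(): hands the job in, once; it reports no verdict.
The state is a dict: "time_s": time; "q": joint angles; "joint_vel": joint speeds; "effort": joint torques, N m; "tcp_pos": TCP position; "tool_rot": TCP orientation; "wrist_force": force on the tool from outside, world axes, zero at the start; "torque": the same for the moment, N m; "finger_gap": opening from 0.0 (shut) to 1.0 (fully open).
Only numpy, scipy, OpenCV 4.12 (cv2) and the standard library are available. Lean on these libraries where they do the work, as an engineer would, in place of code of your own. Each camera call takes 0.05 s, during which the arm holds its last target.

## Working session

There is one attempt and no reset: what is moved stays moved. The work goes in short steps, Python scripts to look and compute and a tool call to move; the robot and the scene stay as the last step left them, time stands still between calls to the robot, and variables do not carry over. Pictures are saved under pics/ and viewed, and the job is handed in when it is done.

Besides the shell and the picture viewer there is one more tool, called after "Emit:" in YAML: its name, and indented under it one key for each argument. servo_tool: Moves the arm, as the interface text tells. Its arguments: {"type":"object","properties":{"plan":{"type":"array"},"grip_force":{"type":"number"}},"required":["plan"]}

```bash
ls; mkdir -p pics; cat > h.py <<'E'
import numpy as np, cv2
from workcell import r
from scipy.spatial.transform import Rotation as Ro
np.set_printoptions(precision=3,suppress=True)
def snap(name,fn):
    p=r.camera_params(name); a,d=r.camera(name); cv2.imwrite('pics/'+fn+'.png',a)
    np.savez('pics/'+fn+'.npz',a=a,d=d,**{k:np.array(v) for k,v in p.items()}); return a,d,p
def load(fn):
    z=np.load('pics/'+fn+'.npz'); return z
def ray(z,u,v):
    x=cv2.undistortPoints(np.array([[[u,v]]],float),z['mtx'],z['dist'])[0,0]
    R=z['R'];c=-R.T@z['t']; return c,R.T@np.array([x[0],x[1],1])
def onz(z,u,v,h):
    c,d=ray(z,u,v); return c+d*(h-c[2])/d[2]
def proj(z,X):
    return cv2.projectPoints(np.array(X,float).reshape(-1,3),cv2.Rodrigues(z['R'])[0],z['t'],z['mtx'],z['dist'])[0].reshape(-1,2)
def crop(fn,u0,v0,u1,v1,s,out):
    a=load(fn)['a'][v0:v1,u0:u1]; cv2.imwrite('pics/'+out+'.png',cv2.resize(a,None,fx=s,fy=s,interpolation=cv2.INTER_CUBIC))
def st():
    s=r.sense(); print(s['time_s'],'tcp',np.array(s['tcp_pos']),'gap',s['finger_gap'],'F',np.array(s['wrist_force']),'T',np.array(s['torque'])); 
    print('R\n',Ro.from_quat(s['tool_rot']).as_matrix(),'q',np.array(s['q'])); return s
E
python3 - <<'E'
from h import *
st()
for n in ['scene','top','wrist']: snap(n,n+'0')
st()
E
```

```text
pics
0.0 tcp [ 148.313 -581.033  230.512] gap 0.9988160319856619 F [0.255 0.031 0.553] T [ 0.05  -0.011  0.045]
R
 [[ 0.247 -0.     0.969]
 [-0.969  0.001  0.247]
 [-0.001 -1.     0.   ]] q [-1.539  0.105  0.096  1.564  0.     1.353]
0.15 tcp [ 148.317 -581.102  230.689] gap 1.0021073640104736 F [0.25  1.545 0.269] T [0.053 0.013 0.01 ]
R
 [[ 0.247 -0.     0.969]
 [-0.969  0.001  0.247]
 [-0.001 -1.     0.   ]] q [-1.539  0.105  0.097  1.564 -0.     1.353]
```

View pics/scene0.png

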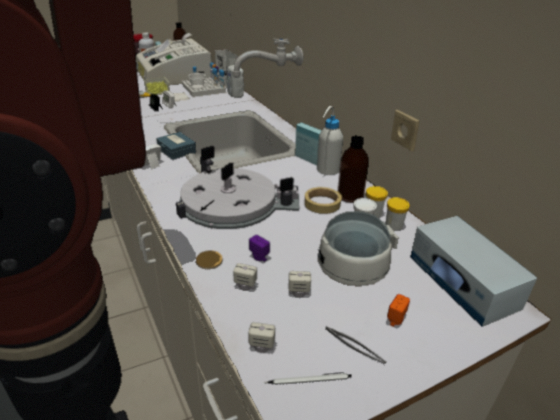

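View pics/top0.png

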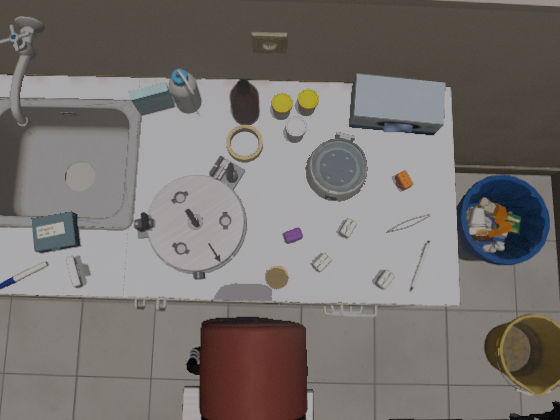

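View pics/wrist0.png

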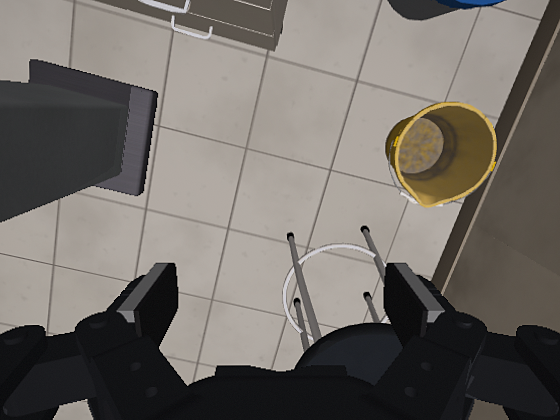

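```bash
python3 - <<'E'
from h import *
crop('top0',270,200,410,305,5.6,'t0a'); crop('top0',125,145,265,285,4.2,'t0b')
z=load('top0'); print(z['mtx'],z['dist'],-z['R'].T@z['t'],z['R'])
for u,v in [(322,262),(347,228),(385,279),(292,236),(403,180)]: print(onz(z,u,v,49))
for u,v in [(196,222)]: print(onz(z,u,v,36))
print(onz(z,145,222,100),onz(z,233,172,75))
E
```

```text
[[506.451   0.    274.621]
 [  0.    506.451 218.364]
 [  0.      0.      1.   ]] [-0.048  0.     0.     0.     0.   ] [ 335.991  -42.498 1286.849] [[ 0.025 -1.     0.013]
 [-0.983 -0.027 -0.181]
 [ 0.181 -0.009 -0.983]]
[ 458.587 -172.084   49.   ]
[ 544.719 -233.624   49.   ]
[ 420.729 -326.911   49.   ]
[521.048 -97.308  49.   ]
[ 671.977 -376.59    49.   ]
[551.986 143.335  36.   ]
[537.642 255.252 100.   ] [673.198  52.754  75.   ]
```

View pics/t0a.png

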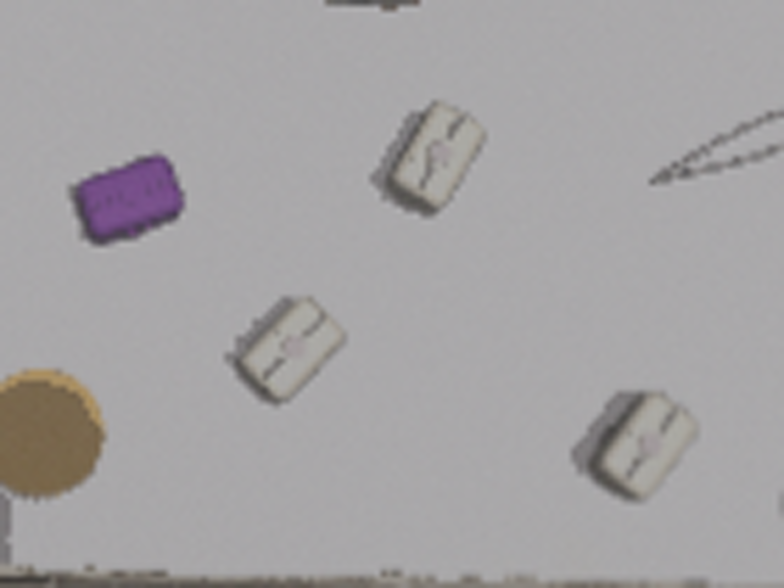

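View pics/t0b.png

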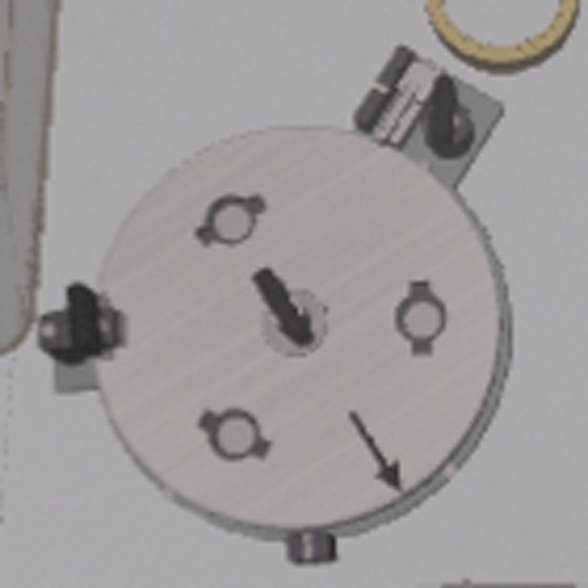

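```bash
cat >> h.py <<'E'
def tgt(x,y,z,yaw=None,pr=True):
    """delta rotation (deg, about tool xyz) and shift (cm) to reach TCP xyz with tool y down, tool x at yaw(deg) in world"""
    s=r.sense(); R=Ro.from_quat(s['tool_rot']); M=R.as_matrix()
    cur=np.degrees(np.arctan2(M[1,0],M[0,0]))
    if yaw is None: yaw=cur
    a=np.radians(yaw); X=np.array([np.cos(a),np.sin(a),0]);Y=np.array([0,0,-1.]);Z=np.cross(X,Y)
    T=np.column_stack([X,Y,Z]); rv=np.degrees(Ro.from_matrix(M.T@T).as_rotvec())
    sh=M.T@(np.array([x,y,z])-s['tcp_pos'])/10
    # q6 prediction: yaw(tool x) vs q1,q6
    q=s['q']; print('t',round(s['time_s'],2),'yaw',round(cur,2),'TURN',rv.round(2),'SHIFT',sh.round(2),'q6',round(q[5],3),'gap',round(s['finger_gap'],3),'F',np.array(s['wrist_force']).round(1))
E
python3 - <<'E'
from h import *
z=load('wrist0'); M=Ro.from_quat(r.sense()['tool_rot']).as_matrix()
c=-z['R'].T@z['t']; print('cam in tool',M.T@(c-r.sense()['tcp_pos'])); print('cam axes in tool cols',M.T@z['R'].T); print(z['mtx'],z['dist'])
tgt(440,-260,300)
E
```

```text
cam in tool [  -0.584 -142.959   70.557]
cam axes in tool cols [[ 1.    -0.    -0.   ]
 [ 0.    -0.274  0.962]
 [-0.    -0.962 -0.274]]
[[345.61    0.    280.415]
 [  0.    345.61  206.895]
 [  0.      0.      1.   ]] [0.023 0.    0.    0.    0.   ]
t 0.15 yaw -75.69 TURN [-0.01 -0.   -0.06] SHIFT [-23.91  -6.9   36.2 ] q6 1.353 gap 1.002 F [0.3 1.5 0.3]
```

Emit:
servo_tool:
  plan:
    - [[0,-43,0],[-24,-3,36],1]
    - [[0,-43,0],[-24,-3,36],1]
    - [[0,-43,0],[-24,-3,36],1]
    - [[0,-43,0],[-24,-3,36],1]
    - [[0,-43,0],[-24,-3,36],1]

```text
time_s: 0.65
tcp_pos: [316.1, -394.3, 248.5]
tool_rot: [-0.679, 0.197, -0.197, 0.679]
wrist_force: [0.8, -0.6, 0.7]
finger_gap: 0.998
```

```bash
python3 - <<'E'
from h import *
tgt(430,-270,260,46)
E
```

```text
t 0.65 yaw -32.38 TURN [ -0.   -78.38   0.  ] SHIFT [ 2.96 -1.15 16.6 ] q6 0.982 gap 0.998 F [ 0.8 -0.6  0.7]
```

Emit:
servo_tool:
  plan:
    - [[0,-78,0],[3,-1,16.6],1]
    - [[0,-78,0],[3,-1,16.6],1]
    - [[0,-78,0],[3,-1,16.6],1]
    - [[0,-78,0],[3,-1,16.6],1]
    - [[0,-78,0],[3,-1,16.6],1]

```text
time_s: 1.15
tcp_pos: [431.8, -270.2, 258.7]
tool_rot: [-0.704, -0.067, 0.067, 0.704]
wrist_force: [-0.6, 0.6, 1.2]
finger_gap: 0.998
```

```bash
python3 - <<'E'
from h import *
st(); snap('wrist','w1')
E
```

```text
1.15 tcp [ 431.801 -270.238  258.681] gap 0.9978707620252633 F [-0.613  0.579  1.248] T [0.005 0.072 0.064]
R
 [[ 0.982  0.    -0.188]
 [ 0.188  0.     0.982]
 [ 0.    -1.     0.   ]] q [-0.817 -0.164 -0.116  1.619  0.     0.565]
```

View pics/w1.png

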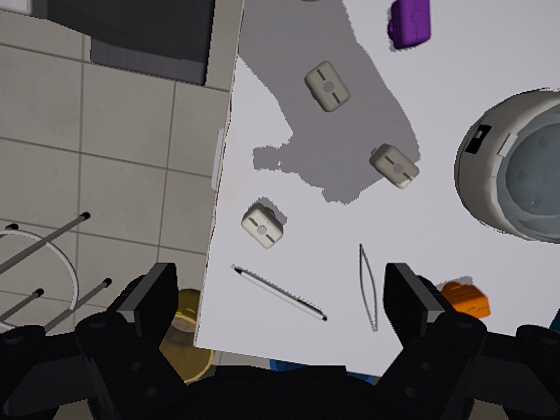

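```bash
cat >> h.py <<'E'
def heads(fn,h=48.5,boxes=None):
    """white head tops from the depth map: points within h+-5, clustered, min-area rect in world"""
    z=load(fn); d=z['d']; v,u=np.mgrid[0:420,0:560]
    p=cv2.undistortPoints(np.stack([u.ravel(),v.ravel()],1).astype(float)[:,None],z['mtx'],z['dist'])[:,0]
    C=np.column_stack([p*d.ravel()[:,None],d.ravel()]); W=(C-z['t'])@z['R']; W=W.reshape(420,560,3)
    m=((abs(W[...,2]-h)<6)&(d>0)).astype(np.uint8)
    n,l,s,c=cv2.connectedComponentsWithStats(m)
    for i in range(1,n):
        if s[i,4]<250: continue
        P=W[l==i]; rc=cv2.minAreaRect(P[:,:2].astype(np.float32)); b=cv2.boxPoints(rc); e1=b[1]-b[0];e2=b[2]-b[1]
        L=e1 if np.linalg.norm(e1)>np.linalg.norm(e2) else e2
        print('px',c[i].round(0),'xy',np.round(rc[0],1),'size',np.round(rc[1],1),'long yaw',np.degrees(np.arctan2(L[1],L[0])).round(1),'z',np.median(P[:,2]).round(1),'col',z['a'][l==i].mean(0).round(0))
E
python3 - <<'E'
from h import *
heads('w1')
z=load('w1')
for p in [(327,86),(394,165),(263,225)]: print(onz(z,*p,48.5))
E
```

```text
px [415.  21.] xy [ 527.8 -102. ] size [27.9 39.7] long yaw -69.4 z 48.6 col [116.  41.  91.]
px [328.  86.] xy [ 461.8 -172.4] size [28.  43.8] long yaw -43.2 z 48.5 col [ 98. 104. 109.]
px [493. 152.] xy [ 649.9 -209.3] size [ 59.7 145.2] long yaw -89.8 z 48.1 col [66. 68. 70.]
px [396. 167.] xy [ 549.2 -236.6] size [27.8 44.1] long yaw -29.8 z 48.5 col [102. 108. 113.]
px [262. 227.] xy [ 423.6 -327.7] size [27.2 44. ] long yaw -36.3 z 48.4 col [146. 154. 159.]
px [473. 306.] xy [ 678.2 -380.2] size [39.7 27.4] long yaw 26.5 z 48.3 col [  3.  81. 166.]
[ 460.038 -172.428   48.5  ]
[ 544.62  -234.165   48.5  ]
[ 424.038 -323.297   48.5  ]
```

```bash
python3 - <<'E'
from h import *
tgt(530,190,320,10)
E
```

```text
t 1.2 yaw 11.31 TURN [-0.01  1.31 -0.  ] SHIFT [18.75 -6.15 43.28] q6 0.554 gap 1.0 F [ 0.4 -0.  -0.2]
```

Emit:
servo_tool:
  plan:
    - [[0,1,0],[18.7,-6,43.3],1]
    - [[0,1,0],[18.7,-6,43.3],1]
    - [[0,1,0],[18.7,-6,43.3],1]
    - [[0,1,0],[18.7,-6,43.3],1]
    - [[0,1,0],[18.7,-6,43.3],1]

```text
time_s: 1.7
tcp_pos: [486.3, -29.5, 290.3]
tool_rot: [0.705, 0.056, -0.055, -0.705]
wrist_force: [1.0, 0.2, -0.8]
finger_gap: 0.999
```

```bash
python3 - <<'E'
from h import *
tgt(530,190,320,10)
E
```

```text
t 1.7 yaw 9.0 TURN [ 0.01 -1.    0.01] SHIFT [ 7.75 -2.97 21.  ] q6 1.084 gap 0.999 F [ 1.   0.2 -0.8]
```

Emit:
servo_tool:
  plan:
    - [[0,-1,0],[7.8,-3,21],1]
    - [[0,-1,0],[7.8,-3,21],1]
    - [[0,-1,0],[7.8,-3,21],1]
    - [[0,-1,0],[7.8,-3,21],1]
    - [[0,-1,0],[7.8,-3,21],1]

```text
time_s: 2.2
tcp_pos: [529.6, 191.8, 320.2]
tool_rot: [-0.704, -0.063, 0.063, 0.704]
wrist_force: [0.5, -0.8, 0.3]
finger_gap: 1.0
```

```bash
python3 - <<'E'
from h import *
st(); snap('wrist','w2')
E
```

```text
2.2 tcp [529.648 191.802 320.214] gap 1.0000333708072493 F [ 0.471 -0.802  0.267] T [-0.051 -0.026 -0.027]
R
 [[ 0.984  0.    -0.177]
 [ 0.177  0.     0.984]
 [ 0.    -1.     0.   ]] q [0.115 0.033 0.186 1.724 0.    1.508]
```

View pics/w2.png

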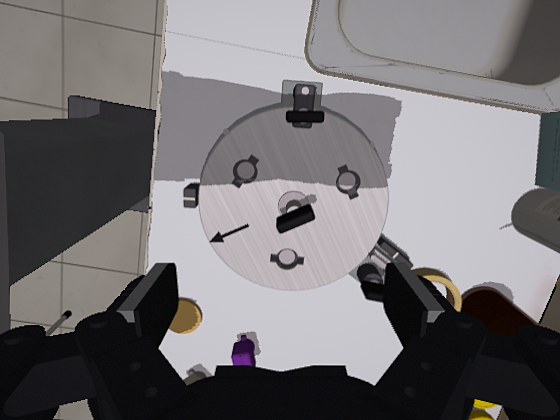

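```bash
cat >> h.py <<'E'
def world(fn):
    z=load(fn); d=z['d']; v,u=np.mgrid[0:420,0:560]
    p=cv2.undistortPoints(np.stack([u.ravel(),v.ravel()],1).astype(float)[:,None],z['mtx'],z['dist'])[:,0]
    C=np.column_stack([p*d.ravel()[:,None],d.ravel()]); W=(C-z['t'])@z['R']; return z['a'],W.reshape(420,560,3),d
def comp(fn,z0,z1,xy,rad,minpx=30):
    a,W,d=world(fn); m=((W[...,2]>z0)&(W[...,2]<z1)&(d>0)&(np.hypot(W[...,0]-xy[0],W[...,1]-xy[1])<rad)).astype(np.uint8)
    n,l,s,c=cv2.connectedComponentsWithStats(m); out=[]
    for i in range(1,n):
        if s[i,4]<minpx: continue
        P=W[l==i]; rc=cv2.minAreaRect(P[:,:2].astype(np.float32)); b=cv2.boxPoints(rc); e1=b[1]-b[0];e2=b[2]-b[1]
        L=e1 if np.linalg.norm(e1)>np.linalg.norm(e2) else e2
        yaw=np.degrees(np.arctan2(L[1],L[0]))
        print('px',c[i].round(0),'n',s[i,4],'xy',np.round(rc[0],1),'mean',P.mean(0).round(1),'size',np.round(rc[1],1),'yaw',yaw.round(1))
E
python3 - <<'E'
from h import *
a,W,d=world('w2')
m=(abs(W[...,2]-36)<2.5)&(np.hypot(W[...,0]-552,W[...,1]-143)<135)&(d>0)
P=W[m][:,:2].astype(np.float32); hull=cv2.convexHull(P)[:,0]
print('n',m.sum(),'enclosing',cv2.minEnclosingCircle(P))
print('z',W[m][:,2].mean())
print('grip'); comp('w2',98,112,(552,143),60)
print('clamp'); comp('w2',102,116,(552,255),60)
print('noz'); comp('w2',74,90,(660,50),70)
print('ports'); comp('w2',10,31,(552,143),105)
E
```

```text
n 24085 enclosing ((551.0468139648438, 134.39373779296875), 134.07359313964844)
z 36.27355806036917
grip
px [295. 221.] n 462 xy [555.1 146.4] mean [554.8 147.6 105.1] size [44.  12.7] yaw 33.5
clamp
px [305. 117.] n 470 xy [543.3 257.2] mean [543.3 257.4 110.3] size [36.7 11.6] yaw 10.1
noz
px [373. 296.] n 200 xy [671.7  60.5] mean [670.8  61.7  81.3] size [12.  22.5] yaw -0.5
ports
px [245. 171.] n 562 xy [486.4 175.9] mean [486.8 176.7  21.4] size [44.1 30.6] yaw 37.4
px [347. 181.] n 532 xy [620.9 185.3] mean [619.8 186.5  21.6] size [29.2 44.9] yaw -77.7
px [286. 258.] n 421 xy [562.6  63.7] mean [561.6  66.4  22.2] size [33.8 42. ] yaw -32.4
```

```bash
cat >> h.py <<'E'
def ortho(fn,x0,x1,y0,y1,h,s,out):
    """image: col = (y1-y)*s , row=(x1-x)*s"""
    z=load(fn); xs=np.arange(x1,x0,-1/s); ys=np.arange(y1,y0,-1/s); X,Y=np.meshgrid(xs,ys,indexing='ij')
    p=proj(z,np.stack([X.ravel(),Y.ravel(),np.full(X.size,h)],1)).reshape(X.shape+(2,)).astype(np.float32)
    o=cv2.remap(z['a'],p[...,0],p[...,1],cv2.INTER_CUBIC); cv2.imwrite('pics/'+out+'.png',o); return o
E
python3 - <<'E'
from h import *
o=ortho('w2',425,685,15,275,36,2.3,'o2')
E
```

```text
(no output)
```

View pics/o2.png

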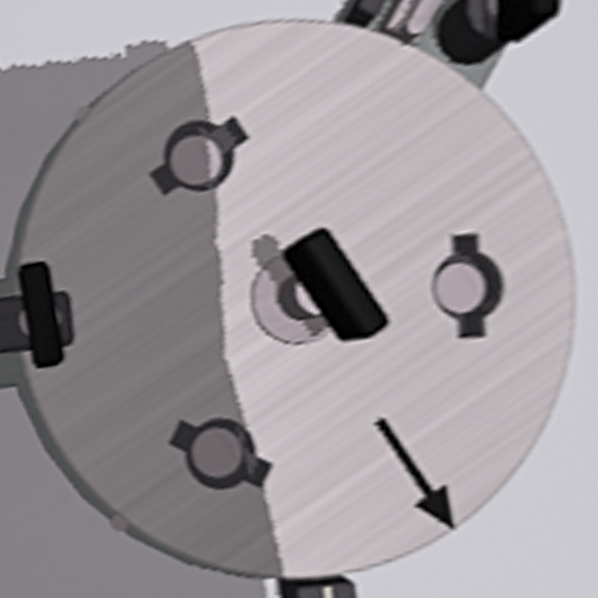

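```bash
python3 - <<'E'
from h import *
tgt(461.8,-172.4,150,46.8)
E
```

```text
t 2.25 yaw 10.24 TURN [ -0.07 -36.56   0.06] SHIFT [-13.22  16.96 -34.84] q6 1.51 gap 0.998 F [-1.1  2.5 -0.3]
```

Emit:
servo_tool:
  plan:
    - [[0,-36.6,0],[-13.2,17,-34.8],1]
    - [[0,-36.6,0],[-13.2,17,-34.8],1]
    - [[0,-36.6,0],[-13.2,17,-34.8],1]
    - [[0,-36.6,0],[-13.2,17,-34.8],1]
    - [[0,-36.6,0],[-13.2,17,-34.8],1]

```text
time_s: 2.75
tcp_pos: [490.4, -23.1, 221.9]
tool_rot: [0.649, 0.282, -0.282, -0.648]
wrist_force: [1.4, 0.4, 0.6]
finger_gap: 0.998
```

```bash
python3 - <<'E'
from h import *
tgt(461.8,-172.4,150,46.8)
E
```

```text
t 2.75 yaw 46.97 TURN [0.03 0.17 0.01] SHIFT [-12.87   7.2   -8.09] q6 0.437 gap 0.998 F [1.4 0.4 0.6]
```

Emit:
servo_tool:
  plan:
    - [[0,0,0],[-12.9,7.2,-8.1],1]
    - [[0,0,0],[-12.9,7.2,-8.1],1]
    - [[0,0,0],[-12.9,7.2,-8.1],1]
    - [[0,0,0],[-12.9,7.2,-8.1],1]

```text
time_s: 3.15
tcp_pos: [459.8, -174.1, 148.2]
tool_rot: [-0.649, -0.278, 0.28, 0.65]
wrist_force: [0.8, 0.1, -0.5]
finger_gap: 0.998
```

```bash
python3 - <<'E'
from h import *
snap('wrist','w3'); heads('w3'); tgt(461.8,-172.4,80,46.8)
E
```

```text
px [415. 202.] xy [526.4 -99.9] size [27.8 44.1] long yaw -68.5 z 48.5 col [80. 28. 62.]
px [282. 205.] xy [ 460.9 -171.5] size [28.  42.7] long yaw -43.5 z 48.5 col [108. 114. 119.]
px [102. 292.] xy [ 417.  -323.6] size [27.9 28.5] long yaw -37.7 z 48.5 col [137. 145. 151.]
px [299. 332.] xy [ 549.  -236.6] size [28.1 43.6] long yaw -29.5 z 48.5 col [144. 153. 159.]
t 3.2 yaw 46.41 TURN [-0.16 -0.39 -0.09] SHIFT [ 0.34  6.77 -0.02] q6 0.131 gap 1.0 F [-0.9 -1.8 -1.1]
```

View pics/w3.png

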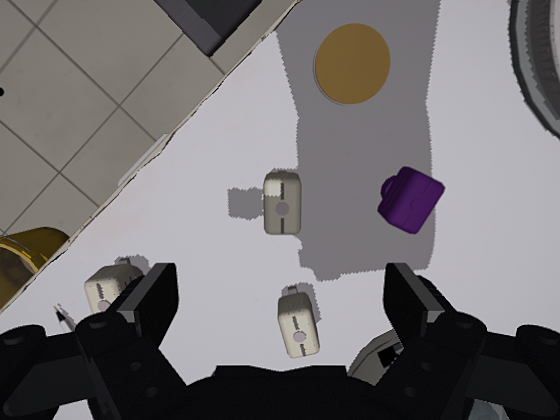

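Emit:
servo_tool:
  plan:
    - [[0,-0.3,0],[0.2,5,0],1]
    - [[0,-0.3,0],[0.2,9.5,0],1]
    - [[0,-0.3,0],[0.2,12,0],1]
    - [[0,-0.3,0],[0.2,13.2,0],1]
    - [[0,-0.3,0],[0.2,13.2,0],1]
  grip_force: 60

```text
time_s: 3.7
tcp_pos: [462.4, -168.8, 17.6]
tool_rot: [-0.648, -0.282, 0.283, 0.649]
wrist_force: [-0.1, -0.1, -1.0]
finger_gap: 0.999
```

```bash
python3 - <<'E'
from h import *
tgt(461.2,-171.9,16,46.6)
E
```

```text
t 3.7 yaw 47.07 TURN [-0.13  0.47 -0.02] SHIFT [-0.31  0.16 -0.12] q6 0.133 gap 0.999 F [-0.1 -0.1 -1. ]
```

Emit:
servo_tool:
  plan:
    - [[-0.1,0.4,0],[-0.3,0.1,-0.1],1]
    - [[-0.1,0.4,0],[-0.3,0.1,-0.1],-1]
    - [[-0.1,0.4,0],[-0.3,0.1,-0.1],-1]
    - [[-0.1,0.4,0],[-0.3,0.1,-0.1],-1]
    - [[-0.1,0.4,0],[-0.3,0.1,-0.1],-1]
  grip_force: 60

```text
time_s: 4.2
tcp_pos: [462.2, -172.6, 18.2]
tool_rot: [0.65, 0.281, -0.28, -0.648]
wrist_force: [-0.1, -0.2, -0.1]
finger_gap: 0.33
```

Emit:
servo_tool:
  plan:
    - [[0,0,0],[0,0,0],-1]
    - [[0,0,0],[0,0,0],-1]
    - [[0,0,0],[0,0,0],-1]

```text
time_s: 4.5
tcp_pos: [462.4, -172.7, 18.4]
tool_rot: [0.65, 0.281, -0.28, -0.648]
wrist_force: [-1.2, 0.4, 5.7]
finger_gap: 0.317
```

```bash
python3 - <<'E'
from h import *
tgt(461.2,-171.9,130,46.6)
E
```

```text
t 4.5 yaw 46.76 TURN [0.17 0.16 0.  ] SHIFT [ -0.02 -11.16   0.11] q6 0.132 gap 0.317 F [-1.2  0.4  5.7]
```

Emit:
servo_tool:
  plan:
    - [[0,0,0],[0,-5,0],-1]
    - [[0,0,0],[0,-10,0],-1]
    - [[0,0,0],[0,-13,0],-1]
    - [[0,0,0],[0,-13,0],-1]

```text
time_s: 4.9
tcp_pos: [463.8, -173.6, 152.5]
tool_rot: [0.652, 0.282, -0.279, -0.646]
wrist_force: [0.2, -0.2, -0.5]
finger_gap: 0.32
```

```bash
python3 - <<'E'
from h import *
snap('wrist','w4')
tgt(487.8,179.1,150,154)
a,W,d=world('w4'); s=r.sense(); M=Ro.from_quat(s['tool_rot']).as_matrix(); T=(W-s['tcp_pos'])@M
m=(d>0)&(abs(T[...,0])<13)&(abs(T[...,2])<45)&(T[...,1]<0)&(T[...,1]>-60)
P=T[m]; print(m.sum()); t=np.percentile(P[:,1],20); print('top y',t); Q=P[abs(P[:,1]-t)<2]; print(Q.min(0),Q.max(0))
E
```

```text
t 4.95 yaw 46.76 TURN [   0.24 -107.24   -0.27] SHIFT [27.35 -0.14 22.3 ] q6 0.132 gap 0.319 F [-0.3 -0.5 -2.2]
8733
top y -33.76999028604945
[-12.911 -35.76  -21.   ] [ 12.999 -31.772  21.049]
```

View pics/w4.png

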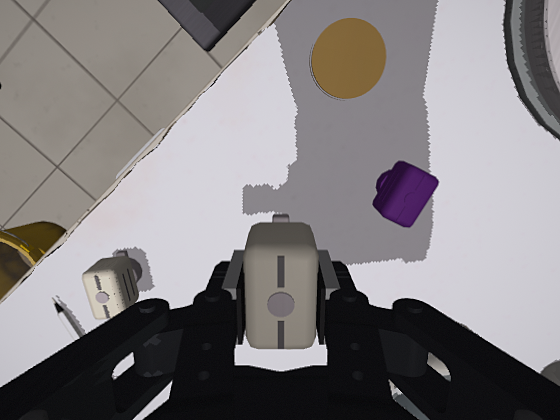

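Emit:
servo_tool:
  plan:
    - [[0,-43,0],[27.3,0,22.3],-1]
    - [[0,-43,0],[27.3,0,22.3],-1]
    - [[0,-43,0],[27.3,0,22.3],-1]
    - [[0,-43,0],[27.3,0,22.3],-1]
    - [[0,-43,0],[27.3,0,22.3],-1]

```text
time_s: 5.45
tcp_pos: [478.0, 79.3, 145.4]
tool_rot: [-0.5, -0.5, 0.501, 0.5]
wrist_force: [1.1, -1.0, -1.0]
finger_gap: 0.314
```

```bash
python3 - <<'E'
from h import *
tgt(487.8,179.1,150,154)
E
```

```text
t 5.45 yaw 90.06 TURN [ -0.09 -63.94  -0.01] SHIFT [ 9.98 -0.47 -0.99] q6 -0.107 gap 0.314 F [ 1.1 -1.  -1. ]
```

Emit:
servo_tool:
  plan:
    - [[0,-43,0],[10,-0.5,-1],-1]
    - [[0,-43,0],[10,-0.5,-1],-1]
    - [[0,-43,0],[10,-0.5,-1],-1]
    - [[0,-43,0],[10,-0.5,-1],-1]
    - [[0,-43,0],[10,-0.5,-1],-1]

```text
time_s: 5.95
tcp_pos: [488.4, 177.8, 149.8]
tool_rot: [-0.281, -0.648, 0.65, 0.282]
wrist_force: [-0.4, 1.1, -1.6]
finger_gap: 0.315
```

```bash
python3 - <<'E'
from h import *
tgt(487.8,179.1,90,154)
E
```

```text
t 5.95 yaw 133.14 TURN [ -0.16 -20.86   0.05] SHIFT [ 0.13  5.98 -0.07] q6 -0.655 gap 0.315 F [-0.4  1.1 -1.6]
```

Emit:
servo_tool:
  plan:
    - [[0,-9,0],[0.1,2,-0.1],-1]
    - [[0,-17,0],[0.1,4,-0.1],-1]
    - [[0,-21,0],[0.1,7,-0.1],-1]
    - [[0,-21,0],[0.1,7,-0.1],-1]
    - [[0,-21,0],[0.1,7,-0.1],-1]

```text
time_s: 6.45
tcp_pos: [488.5, 178.4, 81.1]
tool_rot: [-0.161, -0.688, 0.689, 0.162]
wrist_force: [0.2, 0.1, 0.1]
finger_gap: 0.317
```

```bash
python3 - <<'E'
from h import *
tgt(487.8,179.1,58,154)
snap('wrist','w5')
crop('w5',140,120,420,400,2,'w5c')
E
```

```text
t 6.45 yaw 153.57 TURN [-0.13 -0.43  0.06] SHIFT [ 0.1   2.31 -0.04] q6 -1.01 gap 0.317 F [0.2 0.1 0.1]
```

View pics/w5.png

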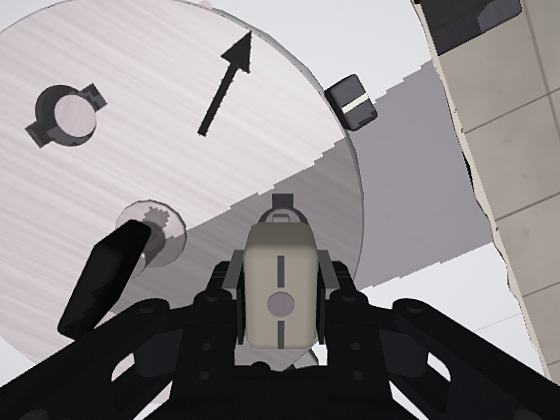

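Emit:
servo_tool:
  plan:
    - [[-0.1,-0.4,0],[0.1,1.5,0],-1]
    - [[-0.1,-0.4,0],[0.1,2.5,0],-1]
    - [[-0.1,-0.4,0],[0.1,3,0],-1]
    - [[-0.1,-0.4,0],[0.1,3.3,0],-1]
    - [[-0.1,-0.4,0],[0.1,3.5,0],-1]

```text
time_s: 7.0
tcp_pos: [488.8, 178.8, 47.1]
tool_rot: [0.159, 0.689, -0.689, -0.158]
wrist_force: [-2.3, -0.0, -0.2]
finger_gap: 0.318
```

```bash
python3 - <<'E'
from h import *
tgt(487.8,179.1,40,154)
st()
E
```

```text
t 7.0 yaw 154.09 TURN [ 0.05  0.09 -0.08] SHIFT [0.1  0.71 0.02] q6 -1.02 gap 0.318 F [-2.3 -0.  -0.2]
7.0 tcp [488.813 178.849  47.071] gap 0.317975050579136 F [-2.335 -0.035 -0.222] T [-0.086  0.417  0.063]
R
 [[-0.899  0.002 -0.437]
 [ 0.437  0.    -0.899]
 [-0.001 -1.    -0.001]] q [ 0.099 -0.089 -0.434  1.225  0.    -1.02 ]
```

Emit:
servo_tool:
  plan:
    - [[0,0,0],[0.1,0.3,0],-1]
    - [[0,0,0],[0.1,0.6,0],-1]
    - [[0,0,0],[0.1,0.6,0],-1]

```text
time_s: 7.3
tcp_pos: [488.4, 179.3, 41.6]
tool_rot: [0.159, 0.689, -0.689, -0.158]
wrist_force: [-1.7, -1.1, 4.2]
finger_gap: 0.317
```

```bash
python3 - <<'E'
from h import *
st(); snap('wrist','w6')
a,W,d=world('w6'); s=r.sense(); M=Ro.from_quat(s['tool_rot']).as_matrix(); T=(W-s['tcp_pos'])@M
m=(d>0)&(abs(T[...,0])<11)&(abs(T[...,2])<18)
print(np.median(W[m],0))
E
```

```text
7.3 tcp [488.423 179.304  41.568] gap 0.3174791843504306 F [-1.676 -1.138  4.2  ] T [-0.166  0.292  0.03 ]
R
 [[-0.9    0.003 -0.437]
 [ 0.437  0.    -0.9  ]
 [-0.002 -1.    -0.001]] q [ 0.1   -0.087 -0.442  1.213 -0.    -1.019]
[485.784 171.495 115.848]
```

Emit:
servo_tool:
  plan:
    - [[0,0,0],[0.05,0.2,0],-1]
    - [[0,0,0],[0.05,0.2,0],-1]
    - [[0,8,0],[0.05,0.2,0],-1]
    - [[0,16,0],[0.05,0.2,0],-1]

```text
time_s: 7.75
tcp_pos: [488.6, 179.5, 40.2]
tool_rot: [0.256, 0.66, -0.659, -0.253]
wrist_force: [-0.3, -1.5, 7.3]
finger_gap: 0.32
```

```bash
python3 - <<'E'
from h import *
tgt(488,179.3,40,64)
st()
E
```

```text
t 7.75 yaw 137.78 TURN [ 0.25 73.78 -0.03] SHIFT [0.03 0.02 0.06] q6 -0.733 gap 0.32 F [-0.3 -1.5  7.3]
7.75 tcp [488.631 179.48   40.205] gap 0.32010746265385553 F [-0.253 -1.528  7.272] T [-0.271  0.028 -0.017]
R
 [[-0.741  0.004 -0.672]
 [ 0.672  0.    -0.741]
 [-0.003 -1.    -0.003]] q [ 0.101 -0.087 -0.444  1.209 -0.    -0.733]
```

Turning freely at 7.3 N. Continue.

Emit:
servo_tool:
  plan:
    - [[0,8.5,0],[0,0,0],-1]
    - [[0,17,0],[0,0,0],-1]
    - [[0,25.5,0],[0,0,0],-1]
    - [[0,34,0],[0,0,0],-1]
    - [[0,42,0],[0,0,0],-1]

```text
time_s: 8.25
tcp_pos: [488.6, 179.5, 40.2]
tool_rot: [0.475, 0.525, -0.523, -0.473]
wrist_force: [-0.1, -0.4, 6.8]
finger_gap: 0.319
```

Emit:
servo_tool:
  plan:
    - [[0,8,0],[0,0,0],-1]
    - [[0,16,0],[0,0,0],-1]
    - [[0,24,0],[0,0,0],-1]
    - [[0,32,0],[0,0,0],-1]
    - [[0,33,0],[0,0,0],-1]

```text
time_s: 8.75
tcp_pos: [488.2, 179.1, 40.1]
tool_rot: [0.604, 0.369, -0.368, -0.603]
wrist_force: [-1.7, -3.1, 7.5]
finger_gap: 0.321
```

```bash
python3 - <<'E'
from h import *
tgt(488,179.3,40,64)
st()
E
```

```text
t 8.75 yaw 62.81 TURN [ 0.18 -1.19  0.04] SHIFT [0.01 0.01 0.02] q6 0.575 gap 0.321 F [-1.7 -3.1  7.5]
8.75 tcp [488.16  179.128  40.101] gap 0.32137479831389243 F [-1.696 -3.07   7.525] T [-0.774  0.478  0.116]
R
 [[ 0.457  0.003 -0.89 ]
 [ 0.89  -0.001  0.457]
 [ 0.001 -1.    -0.003]] q [ 0.1   -0.087 -0.444  1.21  -0.001  0.575]
```

Emit:
servo_tool:
  plan:
    - [[0,0,0],[0,-0.2,0],-1]
    - [[0,0,0],[0,-0.2,0],0.1]
    - [[0,0,0],[0,-0.2,0],0.1]
    - [[0,0,0],[0,-0.2,0],0.1]
    - [[0,0,0],[0,-2,0],0.1]

```text
time_s: 9.25
tcp_pos: [485.6, 179.5, 57.0]
tool_rot: [-0.602, -0.369, 0.371, 0.603]
wrist_force: [0.0, -0.5, 0.2]
finger_gap: 0.552
```

```bash
python3 - <<'E'
from h import *
tgt(488,179.3,150,64)
E
```

```text
t 9.25 yaw 63.12 TURN [-0.13 -0.88 -0.06] SHIFT [ 0.08 -9.31 -0.2 ] q6 0.57 gap 0.552 F [ 0.  -0.5  0.2]
```

Emit:
servo_tool:
  plan:
    - [[0,0,0],[0,-5,0],0.1]
    - [[0,0,0],[0,-10,0],1]
    - [[0,0,0],[0,-13,0],1]
    - [[0,0,0],[0,-13,0],1]

```text
time_s: 9.65
tcp_pos: [489.7, 179.9, 194.3]
tool_rot: [0.604, 0.373, -0.367, -0.601]
wrist_force: [-0.3, -0.1, -0.2]
finger_gap: 0.997
```

```bash
python3 - <<'E'
from h import *
snap('wrist','w7'); comp('w7',52,78,(520,160),90); tgt(549.1,-236.6,150,60.3)
a=snap('top','top7')
E
```

```text
px [278. 193.] n 1913 xy [487.6 180.5] mean [485.9 181.6  72.1] size [27.9 43.1] yaw -26.3
px [378. 213.] n 123 xy [540.6 244.9] mean [538.3 245.8  70.1] size [ 5.  18.1] yaw -12.8
px [279. 271.] n 355 xy [550.2 148.8] mean [548.9 150.5  67.1] size [39.3 10.2] yaw 47.8
t 9.7 yaw 63.11 TURN [0.28 2.81 0.21] SHIFT [-34.41   4.15 -24.2 ] q6 0.57 gap 0.999 F [0.5 0.3 0.4]
```

View pics/w7.png

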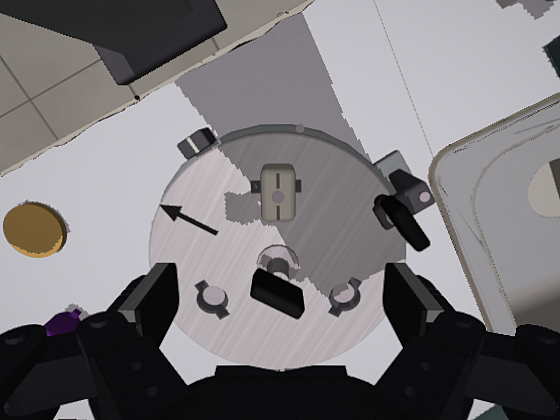

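Emit:
servo_tool:
  plan:
    - [[0,2.5,0],[-34.4,2,-24.2],1]
    - [[0,2.5,0],[-34.4,2,-24.2],1]
    - [[0,2.5,0],[-34.4,2,-24.2],1]
    - [[0,2.5,0],[-34.4,2,-24.2],1]
    - [[0,2.5,0],[-34.4,2,-24.2],1]

```text
time_s: 10.25
tcp_pos: [522.1, -69.2, 175.3]
tool_rot: [-0.61, -0.357, 0.357, 0.611]
wrist_force: [0.8, 1.3, -0.1]
finger_gap: 1.0
```

```bash
python3 - <<'E'
from h import *
tgt(549.1,-236.6,150,60.3)
E
```

```text
t 10.25 yaw 60.61 TURN [-0.06  0.31  0.06] SHIFT [-13.26   2.5  -10.57] q6 0.132 gap 1.0 F [ 0.8  1.3 -0.1]
```

Emit:
servo_tool:
  plan:
    - [[0,0.3,0],[-13.3,2.5,-10.6],1]
    - [[0,0.3,0],[-13.3,2.5,-10.6],1]
    - [[0,0.3,0],[-13.3,2.5,-10.6],1]
    - [[0,0.3,0],[-13.3,2.5,-10.6],1]
    - [[0,0.3,0],[-13.3,2.5,-10.6],1]

```text
time_s: 10.75
tcp_pos: [548.8, -237.8, 149.0]
tool_rot: [-0.611, -0.354, 0.354, 0.613]
wrist_force: [0.0, 0.7, 0.4]
finger_gap: 0.997
```

```bash
python3 - <<'E'
from h import *
snap('wrist','w8'); heads('w8'); tgt(549.1,-236.6,17,60.3)
E
```

```text
px [441.  79.] xy [ 527.4 -100.5] size [28.7 42.9] long yaw -69.8 z 48.6 col [75. 22. 57.]
px [ 72. 115.] xy [ 423.7 -328.1] size [28.  43.9] long yaw -34.9 z 48.5 col [141. 149. 155.]
px [280. 204.] xy [ 548.6 -236.2] size [28.  42.3] long yaw -29.4 z 48.5 col [115. 121. 126.]
px [373. 281.] xy [ 650.2 -206.3] size [144.8  58.2] long yaw 87.0 z 47.8 col [72. 75. 77.]
t 10.8 yaw 60.18 TURN [-0.14 -0.12  0.11] SHIFT [-0.07 13.27 -0.08] q6 -0.105 gap 1.005 F [ 0.4  0.3 -0.4]
```

Emit:
servo_tool:
  plan:
    - [[-0.1,0,0.1],[-0.05,5,0],1]
    - [[-0.1,0,0.1],[-0.05,9.5,0],1]
    - [[-0.1,0,0.1],[-0.05,12,0],1]
    - [[-0.1,0,0.1],[-0.05,13.2,0],1]
    - [[-0.1,0,0.1],[-0.05,13.2,0],1]

```text
time_s: 11.3
tcp_pos: [549.1, -234.0, 18.7]
tool_rot: [-0.611, -0.356, 0.356, 0.611]
wrist_force: [0.4, 0.7, 0.7]
finger_gap: 0.997
```

```bash
python3 - <<'E'
from h import *
tgt(548.9,-236.4,17,60.4)
E
```

```text
t 11.3 yaw 60.37 TURN [ 0.   -0.03  0.  ] SHIFT [-0.22  0.17 -0.1 ] q6 -0.105 gap 0.997 F [0.4 0.7 0.7]
```

Emit:
servo_tool:
  plan:
    - [[0,0,0],[-0.1,0.1,0],1]
    - [[0,0,0],[-0.1,0.1,0],-1]
    - [[0,0,0],[-0.1,0.1,0],-1]
    - [[0,0,0],[-0.1,0.1,0],-1]
    - [[0,0,0],[-0.1,0.1,0],-1]

```text
time_s: 11.8
tcp_pos: [550.0, -237.2, 20.0]
tool_rot: [0.613, 0.356, -0.355, -0.61]
wrist_force: [-2.1, -0.4, 1.7]
finger_gap: 0.331
```

Emit:
servo_tool:
  plan:
    - [[0,0,0],[0,0,0],-1]
    - [[0,0,0],[0,0,0],-1]
    - [[0,0,0],[0,-3,0],-1]
    - [[0,0,0],[0,-8,0],-1]
    - [[0,0,0],[0,-13,0],-1]

```text
time_s: 12.3
tcp_pos: [548.3, -235.8, 149.6]
tool_rot: [0.612, 0.355, -0.355, -0.611]
wrist_force: [1.2, -1.6, -1.3]
finger_gap: 0.317
```

```bash
cat >> h.py <<'E'
def held(fn):
    snap('wrist',fn); a,W,d=world(fn); s=r.sense(); M=Ro.from_quat(s['tool_rot']).as_matrix(); T=(W-s['tcp_pos'])@M
    m=(d>0)&(abs(T[...,0])<13)&(abs(T[...,2])<45)&(T[...,1]<0)&(T[...,1]>-60)
    P=T[m]; t=np.percentile(P[:,1],20); Q=P[abs(P[:,1]-t)<2]; print('held top y',t,'n',m.sum(),Q.min(0),Q.max(0))
E
python3 - <<'E'
from h import *
held('w9'); tgt(560.4,71.4,150,94)
E
```

```text
held top y -18.99756365947621 n 8277 [-12.946 -20.932 -16.015] [ 12.991 -16.998  26.052]
t 12.35 yaw 60.3 TURN [  0.68 -33.7   -0.3 ] SHIFT [27.32  0.77 14.59] q6 -0.107 gap 0.317 F [ 2.3 -0.5  7.1]
```

View pics/w9.png

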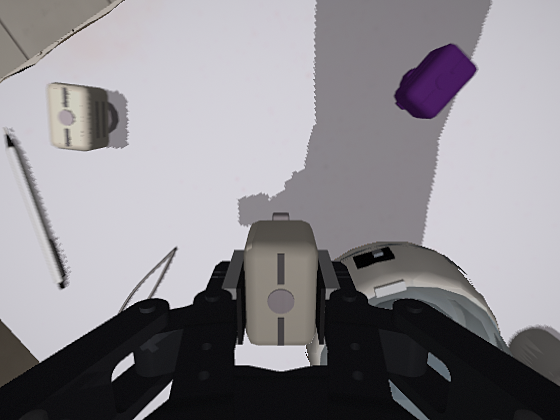

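```bash
python3 - <<'E'
from h import *
st(); held('w10')
E
```

```text
12.35 tcp [ 551.645 -238.125  159.997] gap 0.3170663696304188 F [ 2.313 -0.515  7.129] T [-0.142 -0.189  0.043]
R
 [[ 0.495  0.01  -0.869]
 [ 0.869 -0.008  0.495]
 [-0.001 -1.    -0.013]] q [-0.625  0.088 -0.049  1.421 -0.    -0.107]
held top y -32.07966197563231 n 8594 [-12.884 -34.075 -19.343] [ 12.997 -30.081  22.627]
```

```bash
python3 - <<'E'
from h import *
held('w11');tgt(560.4,71.4,150,94)
E
```

```text
held top y -32.99190444649272 n 8593 [-12.923 -34.979 -21.506] [ 13.    -30.993  20.678]
t 12.45 yaw 60.3 TURN [  0.52 -33.7   -0.23] SHIFT [27.32  0.16 14.53] q6 -0.107 gap 0.318 F [-0.3 -0.8 -2. ]
```

Emit:
servo_tool:
  plan:
    - [[0.5,-33.7,-0.2],[27.3,0,14.5],-1]
    - [[0.5,-33.7,-0.2],[27.3,0,14.5],-1]
    - [[0.5,-33.7,-0.2],[27.3,0,14.5],-1]
    - [[0.5,-33.7,-0.2],[27.3,0,14.5],-1]
    - [[0.5,-33.7,-0.2],[27.3,0,14.5],-1]

```text
time_s: 12.95
tcp_pos: [555.7, 15.4, 146.9]
tool_rot: [-0.478, -0.517, 0.519, 0.484]
wrist_force: [0.3, 0.3, -1.8]
finger_gap: 0.316
```

```bash
python3 - <<'E'
from h import *
tgt(560.4,71.4,130,94)
E
```

```text
t 12.95 yaw 94.26 TURN [-0.42  0.26  0.25] SHIFT [ 5.54  1.7  -0.9 ] q6 -0.283 gap 0.316 F [ 0.3  0.3 -1.8]
```

Emit:
servo_tool:
  plan:
    - [[0,0,0],[5.6,1.5,-0.9],-1]
    - [[0,0,0],[5.6,3,-0.9],-1]
    - [[0,0,0],[5.6,6,-0.9],-1]
    - [[0,0,0],[5.6,6.2,-0.9],-1]
    - [[0,0,0],[5.6,6.2,-0.9],-1]

```text
time_s: 13.45
tcp_pos: [560.3, 70.0, 85.5]
tool_rot: [-0.479, -0.516, 0.518, 0.485]
wrist_force: [-0.2, -0.2, -1.8]
finger_gap: 0.318
```

```bash
python3 - <<'E'
from h import *
tgt(560.4,71.4,50,94); held('w12')
E
```

```text
t 13.45 yaw 93.98 TURN [-0.47 -0.02  0.23] SHIFT [ 0.13  3.55 -0.05] q6 -0.178 gap 0.318 F [-0.2 -0.2 -1.8]
held top y -27.744188588272948 n 8556 [-12.987 -29.67  -19.757] [ 12.997 -25.745  22.965]
```

View pics/w12.png

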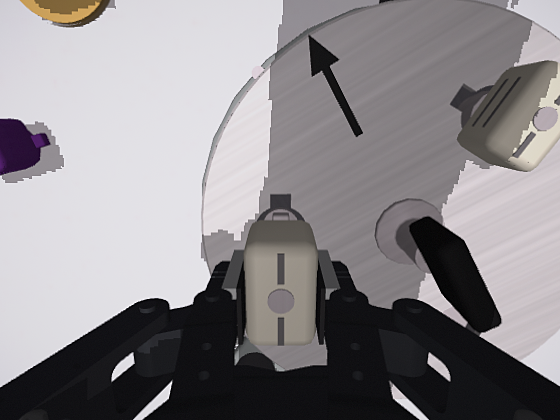

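Emit:
servo_tool:
  plan:
    - [[-0.4,0,0.2],[0.1,1.5,0],-1]
    - [[-0.4,0,0.2],[0.1,2.7,0],-1]
    - [[-0.4,0,0.2],[0.1,3.3,0],-1]
    - [[-0.4,0,0.2],[0.1,3.7,0],-1]
    - [[-0.4,0,0.2],[0.1,3.9,0],-1]

```text
time_s: 14.0
tcp_pos: [561.5, 70.9, 48.0]
tool_rot: [0.483, 0.518, -0.516, -0.482]
wrist_force: [-0.3, 0.6, -1.1]
finger_gap: 0.317
```

```bash
python3 - <<'E'
from h import *
tgt(560.4,71.4,41,94); st()
E
```

```text
t 14.0 yaw 93.98 TURN [ 0.13 -0.02  0.  ] SHIFT [0.05 0.7  0.11] q6 -0.175 gap 0.317 F [-0.3  0.6 -1.1]
14.0 tcp [561.51   70.944  48.046] gap 0.31674562567012904 F [-0.256  0.64  -1.09 ] T [ 0.03  -0.015  0.064]
R
 [[-0.069  0.002 -0.998]
 [ 0.998  0.    -0.069]
 [ 0.    -1.    -0.002]] q [-0.106  0.049 -0.296  1.224  0.    -0.175]
```

Emit:
servo_tool:
  plan:
    - [[0,0,0],[0,0.3,0],-1]
    - [[0,0,0],[0,0.6,0],-1]
    - [[0,0,0],[0,0.75,0],-1]
    - [[0,0,0],[0,0.75,0],-1]

```text
time_s: 14.4
tcp_pos: [561.9, 71.0, 41.6]
tool_rot: [0.483, 0.518, -0.516, -0.481]
wrist_force: [-4.6, 0.2, 7.6]
finger_gap: 0.324
```

Emit:
servo_tool:
  plan:
    - [[0,0,0],[0,0,0.1],-1]
    - [[0,8.5,0],[0,0,0.1],-1]
    - [[0,17,0],[0,0,0.1],-1]
    - [[0,25.5,0],[0,0,0.1],-1]
    - [[0,34,0],[0,0,0.1],-1]

```text
time_s: 14.9
tcp_pos: [561.8, 70.8, 41.9]
tool_rot: [0.614, 0.353, -0.35, -0.612]
wrist_force: [0.7, -0.4, 6.1]
finger_gap: 0.318
```

```bash
python3 - <<'E'
from h import *
tgt(560.4,71.4,41,4); st()
E
```

```text
t 14.9 yaw 59.65 TURN [ 0.18 55.65  0.25] SHIFT [-0.02  0.09  0.15] q6 0.424 gap 0.318 F [ 0.7 -0.4  6.1]
14.9 tcp [561.787  70.794  41.922] gap 0.3178256663776719 F [ 0.733 -0.35   6.063] T [-0.268 -0.045  0.026]
R
 [[ 0.505  0.005 -0.863]
 [ 0.863 -0.     0.505]
 [ 0.002 -1.    -0.005]] q [-0.106  0.051 -0.305  1.21   0.     0.424]
```

Emit:
servo_tool:
  plan:
    - [[0,8.5,0],[0,0.08,0],-1]
    - [[0,17,0],[0,0.08,0],-1]
    - [[0,25.5,0],[0,0.08,0],-1]
    - [[0,34,0],[0,0.08,0],-1]
    - [[0,42,0],[0,0.08,0],-1]

```text
time_s: 15.4
tcp_pos: [561.9, 70.5, 41.6]
tool_rot: [0.699, 0.11, -0.107, -0.698]
wrist_force: [-1.7, -2.9, 9.7]
finger_gap: 0.32
```

Emit:
servo_tool:
  plan:
    - [[0,8,0],[0,0,0],-1]
    - [[0,14,0],[0,0,0],-1]
    - [[0,15,0],[0,0,0],-1]
    - [[0,15,0],[0,0,0],-1]

```text
time_s: 15.8
tcp_pos: [561.6, 70.5, 41.6]
tool_rot: [0.707, 0.02, -0.017, -0.706]
wrist_force: [-3.1, -2.4, 12.0]
finger_gap: 0.319
```

```bash
python3 - <<'E'
from h import *
tgt(560.4,71.4,41,4); st()
E
```

```text
t 15.8 yaw 2.95 TURN [ 0.09 -1.05  0.27] SHIFT [-0.12  0.06  0.1 ] q6 1.413 gap 0.319 F [-3.1 -2.4 12. ]
15.8 tcp [561.629  70.469  41.582] gap 0.3190335710237027 F [-3.09  -2.39  11.973] T [-0.65   0.687  0.05 ]
R
 [[ 0.999  0.005 -0.051]
 [ 0.051 -0.001  0.999]
 [ 0.005 -1.    -0.001]] q [-0.106  0.051 -0.306  1.21  -0.001  1.413]
```

Emit:
servo_tool:
  plan:
    - [[0,0,0],[0,-0.3,0],-1]
    - [[0,0,0],[0,-0.3,0],0.1]
    - [[0,0,0],[0,-0.3,0],0.1]
    - [[0,0,0],[0,-0.3,0],0.1]
    - [[0,0,0],[0,-2,0],0.1]

```text
time_s: 16.3
tcp_pos: [558.4, 71.4, 57.3]
tool_rot: [-0.707, -0.018, 0.019, 0.707]
wrist_force: [0.3, -0.1, 0.8]
finger_gap: 0.552
```

Emit:
servo_tool:
  plan:
    - [[0,0,0],[0,-5,0],0.1]
    - [[0,0,0],[0,-10,0],1]
    - [[0,0,0],[0,-13,0],1]
    - [[0,0,0],[0,-13,0],1]
    - [[0,0,0],[0,-13,0],1]

```text
time_s: 16.8
tcp_pos: [560.4, 71.1, 189.9]
tool_rot: [-0.707, -0.02, 0.017, 0.707]
wrist_force: [-0.1, 0.4, -0.9]
finger_gap: 0.997
```

```bash
python3 - <<'E'
from h import *
st();snap('wrist','w13'); comp('w13',66,78,(555,140),110); comp('w13',98,116,(555,146),150)
o=ortho('w13',425,685,15,275,36,2.3,'o13')
tgt(423.6,-328,150,54.6)
E
```

```text
16.8 tcp [560.411  71.099 189.889] gap 0.9968569936336003 F [-0.069  0.356 -0.855] T [ 0.046 -0.017 -0.025]
R
 [[ 0.999  0.003 -0.052]
 [ 0.052  0.     0.999]
 [ 0.003 -1.     0.   ]] q [-0.106 -0.012 -0.097  1.483  0.001  1.413]
px [184.  45.] n 2767 xy [488.8 179.7] mean [489.9 179.5  72.8] size [28.5 44.7] yaw -25.7
px [270.  91.] n 41 xy [550.3 152.8] mean [550.4 152.7  73.3] size [10.1  2.3] yaw 35.3
px [282. 111.] n 77 xy [559.7 139.3] mean [559.5 139.7  73.3] size [14.5  3.5] yaw 35.4
px [281. 198.] n 1870 xy [562.4  73.2] mean [562.2  74.3  72.7] size [27.5 43.3] yaw -87.9
px [277. 100.] n 1340 xy [555.2 145.8] mean [555.5 146.  105.9] size [44.  11.9] yaw 34.1
t 16.85 yaw 3.0 TURN [  0.   -51.6    0.06] SHIFT [-15.69   3.83 -39.15] q6 1.413 gap 1.004 F [ 0.2 -0.3 -1.3]
```

View pics/w13.png

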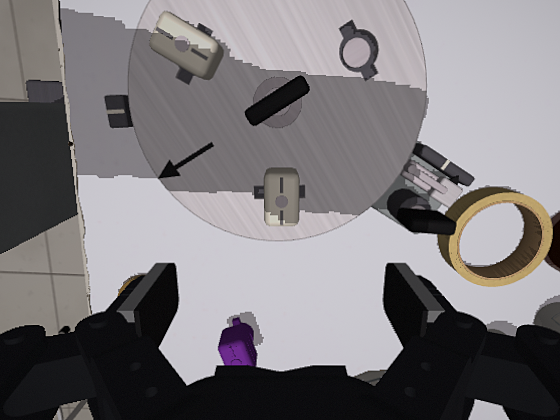

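Emit:
servo_tool:
  plan:
    - [[0,-43,0],[-15.7,2,-39.1],1]
    - [[0,-43,0],[-15.7,2,-39.1],1]
    - [[0,-43,0],[-15.7,2,-39.1],1]
    - [[0,-43,0],[-15.7,2,-39.1],1]
    - [[0,-43,0],[-15.7,2,-39.1],1]

```text
time_s: 17.35
tcp_pos: [487.3, -140.9, 176.9]
tool_rot: [-0.66, -0.251, 0.251, 0.662]
wrist_force: [-0.0, 1.0, -0.1]
finger_gap: 1.003
```

```bash
python3 - <<'E'
from h import *
tgt(423.6,-328,150,54.6)
E
```

```text
t 17.35 yaw 41.6 TURN [ -0.07 -13.     0.07] SHIFT [-17.19   2.66  -9.77] q6 0.304 gap 1.003 F [-0.   1.  -0.1]
```

Emit:
servo_tool:
  plan:
    - [[0,-13,0],[-17.2,2.7,-9.8],1]
    - [[0,-13,0],[-17.2,2.7,-9.8],1]
    - [[0,-13,0],[-17.2,2.7,-9.8],1]
    - [[0,-13,0],[-17.2,2.7,-9.8],1]
    - [[0,-13,0],[-17.2,2.7,-9.8],1]

```text
time_s: 17.85
tcp_pos: [421.3, -330.3, 148.6]
tool_rot: [-0.629, -0.321, 0.321, 0.631]
wrist_force: [0.2, 1.3, 0.0]
finger_gap: 1.005
```

```bash
python3 - <<'E'
from h import *
snap('wrist','w14'); heads('w14'); tgt(423.6,-328,17,54.6)
E
```

```text
px [282. 205.] xy [ 422.5 -328.3] size [28.  42.9] long yaw -36.2 z 48.5 col [111. 117. 122.]
px [551. 320.] xy [ 624.  -209.3] size [20.9  7. ] long yaw 85.8 z 46.2 col [62. 64. 66.]
t 17.9 yaw 54.02 TURN [-0.13 -0.58  0.13] SHIFT [ 0.13 13.21 -0.11] q6 -0.28 gap 0.997 F [-0.2 -0.6 -0.5]
```

Emit:
servo_tool:
  plan:
    - [[-0.1,0,0.1],[0.05,5,-0.05],1]
    - [[-0.1,0,0.1],[0.05,9.5,-0.05],1]
    - [[-0.1,0,0.1],[0.05,12,-0.05],1]
    - [[-0.1,0,0.1],[0.05,13.2,-0.05],1]
    - [[-0.1,0,0.1],[0.05,13.2,-0.05],1]

```text
time_s: 18.4
tcp_pos: [424.7, -324.8, 18.0]
tool_rot: [-0.629, -0.323, 0.323, 0.629]
wrist_force: [-0.1, -0.1, -0.6]
finger_gap: 1.0
```

```bash
python3 - <<'E'
from h import *
tgt(423,-328.2,17,53.8)
E
```

```text
t 18.4 yaw 54.33 TURN [-0.01  0.53  0.05] SHIFT [-0.38  0.1  -0.06] q6 -0.276 gap 1.0 F [-0.1 -0.1 -0.6]
```

Emit:
servo_tool:
  plan:
    - [[0,0.3,0],[-0.2,0.1,0],1]
    - [[0,0.3,0],[-0.2,0.1,0],-1]
    - [[0,0.3,0],[-0.2,0.1,0],-1]
    - [[0,0.3,0],[-0.2,0.1,0],-1]
    - [[0,0.3,0],[-0.2,0.1,0],-1]

```text
time_s: 18.9
tcp_pos: [424.4, -328.9, 19.5]
tool_rot: [0.632, 0.321, -0.32, -0.629]
wrist_force: [0.1, -0.9, 1.3]
finger_gap: 0.329
```

Emit:
servo_tool:
  plan:
    - [[0,0,0],[0,0,0],-1]
    - [[0,0,0],[0,0,0],-1]
    - [[0,0,0],[0,-3,0],-1]
    - [[0,0,0],[0,-8,0],-1]
    - [[0,0,0],[0,-13,0],-1]

```text
time_s: 19.4
tcp_pos: [423.1, -327.2, 149.3]
tool_rot: [0.63, 0.321, -0.32, -0.63]
wrist_force: [0.2, -1.4, -0.6]
finger_gap: 0.318
```

```bash
python3 - <<'E'
from h import *
r.camera('top'); r.camera('top');held('w15'); tgt(617.4,188.1,150,34)
E
```

```text
held top y -33.26139144911433 n 8697 [-12.846 -35.244 -20.947] [ 12.996 -31.262  21.846]
t 19.55 yaw 53.97 TURN [ 0.55 19.97 -0.01] SHIFT [53.2   0.01 14.93] q6 -0.275 gap 0.317 F [-0.1  0.3 -1.6]
```

Emit:
servo_tool:
  plan:
    - [[0.5,20,0],[53.2,0,14.9],-1]
    - [[0.5,20,0],[53.2,0,14.9],-1]
    - [[0.5,20,0],[53.2,0,14.9],-1]
    - [[0.5,20,0],[53.2,0,14.9],-1]
    - [[0.5,20,0],[53.2,0,14.9],-1]

```text
time_s: 20.05
tcp_pos: [508.0, -98.7, 146.8]
tool_rot: [-0.674, -0.205, 0.208, 0.679]
wrist_force: [1.8, -0.3, -0.7]
finger_gap: 0.318
```

```bash
python3 - <<'E'
from h import *
tgt(617.4,188.1,150,34)
E
```

```text
t 20.05 yaw 33.94 TURN [-0.41 -0.06 -0.1 ] SHIFT [25.09 -0.23 17.69] q6 0.532 gap 0.318 F [ 1.8 -0.3 -0.7]
```

Emit:
servo_tool:
  plan:
    - [[0,0,0],[25.1,0,17.7],-1]
    - [[0,0,0],[25.1,0,17.7],-1]
    - [[0,0,0],[25.1,0,17.7],-1]
    - [[0,0,0],[25.1,0,17.7],-1]
    - [[0,0,0],[25.1,0,17.7],-1]

```text
time_s: 20.55
tcp_pos: [596.9, 134.8, 147.2]
tool_rot: [-0.674, -0.205, 0.208, 0.678]
wrist_force: [0.1, -1.0, -0.9]
finger_gap: 0.314
```

```bash
python3 - <<'E'
from h import *
tgt(617.4,188.1,85,34)
E
```

```text
t 20.55 yaw 33.98 TURN [-0.37 -0.02 -0.16] SHIFT [4.7  6.22 3.23] q6 0.984 gap 0.314 F [ 0.1 -1.  -0.9]
```

Emit:
servo_tool:
  plan:
    - [[-0.3,0,-0.1],[4.7,0,3.2],-1]
    - [[-0.3,0,-0.1],[4.7,2,3.2],-1]
    - [[-0.3,0,-0.1],[4.7,6.2,3.2],-1]
    - [[-0.3,0,-0.1],[4.7,6.2,3.2],-1]
    - [[-0.3,0,-0.1],[4.7,6.2,3.2],-1]

```text
time_s: 21.05
tcp_pos: [616.7, 185.4, 85.9]
tool_rot: [-0.676, -0.205, 0.207, 0.677]
wrist_force: [-0.4, -0.2, -0.6]
finger_gap: 0.316
```

```bash
python3 - <<'E'
from h import *
tgt(617.4,188.1,48,34); snap('wrist','w16')
E
```

```text
t 21.05 yaw 33.96 TURN [-0.11 -0.04 -0.14] SHIFT [0.22 3.79 0.18] q6 1.067 gap 0.316 F [-0.4 -0.2 -0.6]
```

View pics/w16.png

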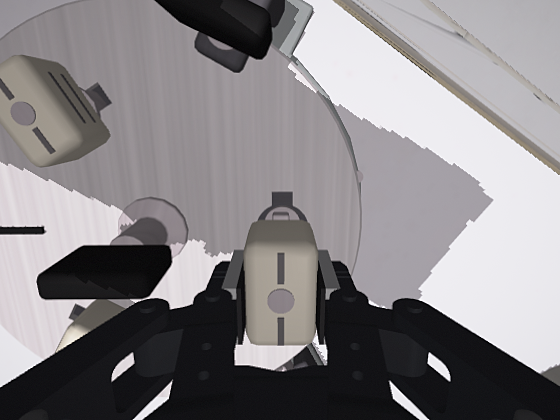

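Emit:
servo_tool:
  plan:
    - [[-0.1,0,-0.1],[0.15,1.5,0.1],-1]
    - [[-0.1,0,-0.1],[0.15,2.7,0.1],-1]
    - [[-0.1,0,-0.1],[0.15,3.3,0.1],-1]
    - [[-0.1,0,-0.1],[0.15,3.7,0.1],-1]
    - [[-0.1,0,-0.1],[0.15,3.9,0.1],-1]

```text
time_s: 21.6
tcp_pos: [618.7, 187.1, 47.9]
tool_rot: [0.677, 0.207, -0.206, -0.676]
wrist_force: [-1.8, -1.1, -0.1]
finger_gap: 0.314
```

```bash
python3 - <<'E'
from h import *
tgt(617.4,188.1,41,34); st()
E
```

```text
t 21.6 yaw 33.96 TURN [ 0.09 -0.04  0.11] SHIFT [-0.05  0.69  0.15] q6 1.07 gap 0.314 F [-1.8 -1.1 -0.1]
21.6 tcp [618.651 187.129  47.948] gap 0.3135131234116496 F [-1.772 -1.098 -0.121] T [-0.321  0.567  0.029]
R
 [[ 0.829  0.003 -0.559]
 [ 0.559 -0.     0.829]
 [ 0.002 -1.    -0.002]] q [ 0.092  0.286 -0.033  1.249 -0.     1.07 ]
```

Emit:
servo_tool:
  plan:
    - [[0,0,0],[-0.07,0.3,0.05],-1]
    - [[0,0,0],[-0.07,0.6,0.05],-1]
    - [[0,0,0],[-0.07,0.75,0.05],-1]
    - [[0,0,0],[-0.07,0.75,0.05],-1]

```text
time_s: 22.0
tcp_pos: [618.5, 187.2, 41.6]
tool_rot: [0.677, 0.208, -0.205, -0.676]
wrist_force: [-3.6, -2.4, 5.1]
finger_gap: 0.318
```

Emit:
servo_tool:
  plan:
    - [[0,0,0],[-0.1,0.12,0],-1]
    - [[0,8.5,0],[-0.1,0.12,0],-1]
    - [[0,17,0],[-0.1,0.12,0],-1]
    - [[0,25.5,0],[-0.1,0.12,0],-1]
    - [[0,34,0],[-0.1,0.12,0],-1]

```text
time_s: 22.5
tcp_pos: [618.1, 186.8, 41.2]
tool_rot: [-0.707, 0.0, -0.004, 0.707]
wrist_force: [-3.0, -0.4, 9.0]
finger_gap: 0.32
```

Emit:
servo_tool:
  plan:
    - [[0,8.5,0],[0,0,0],-1]
    - [[0,17,0],[0,0,0],-1]
    - [[0,25.5,0],[0,0,0],-1]
    - [[0,34,0],[0,0,0],-1]
    - [[0,42,0],[0,0,0],-1]

```text
time_s: 23.0
tcp_pos: [617.6, 186.9, 41.2]
tool_rot: [-0.659, 0.254, -0.257, 0.66]
wrist_force: [-6.1, -2.3, 10.9]
finger_gap: 0.321
```

```bash
python3 - <<'E'
from h import *
tgt(617.4,188.1,41,-56); st()
E
```

```text
t 23.0 yaw -42.35 TURN [-0.19 13.65  0.15] SHIFT [-0.09  0.02  0.08] q6 2.402 gap 0.321 F [-6.1 -2.3 10.9]
23.0 tcp [617.554 186.93   41.195] gap 0.32060637498884653 F [-6.134 -2.26  10.916] T [-0.39   1.561  0.179]
R
 [[ 0.739  0.004  0.674]
 [-0.674  0.     0.739]
 [ 0.003 -1.     0.003]] q [ 0.092  0.286 -0.046  1.234 -0.     2.402]
```

Emit:
servo_tool:
  plan:
    - [[0,8,0],[-0.06,-0.06,-0.06],-1]
    - [[0,14,0],[-0.06,-0.06,-0.06],-1]
    - [[0,14.5,0],[-0.06,-0.06,-0.06],-1]
    - [[0,14.5,0],[-0.06,-0.06,-0.06],-1]

```text
time_s: 23.4
tcp_pos: [617.2, 187.0, 41.5]
tool_rot: [-0.622, 0.333, -0.336, 0.624]
wrist_force: [-2.0, -1.4, 6.5]
finger_gap: 0.316
```

Emit:
servo_tool:
  plan:
    - [[0,0,0],[0,-0.25,0],-1]
    - [[0,0,0],[0,-0.25,0],0.1]
    - [[0,0,0],[0,-0.25,0],0.1]
    - [[0,0,0],[0,-0.25,0],0.1]
    - [[0,0,0],[0,-2,0],0.1]

```text
time_s: 23.9
tcp_pos: [614.5, 186.6, 57.5]
tool_rot: [0.623, -0.335, 0.335, -0.623]
wrist_force: [-0.3, 0.9, -0.5]
finger_gap: 0.551
```

```bash
python3 - <<'E'
from h import *
tgt(543.3,257.2,200,-80)
st()
E
```

```text
t 23.9 yaw -56.53 TURN [ 0.07 23.47 -0.02] SHIFT [ -9.82 -14.24  -2.06] q6 2.649 gap 0.551 F [-0.3  0.9 -0.5]
23.9 tcp [614.496 186.586  57.537] gap 0.5505300770621167 F [-0.327  0.936 -0.514] T [-0.021 -0.003 -0.026]
R
 [[ 0.551 -0.001  0.834]
 [-0.834 -0.     0.551]
 [-0.001 -1.    -0.001]] q [ 0.092  0.273 -0.032  1.268 -0.     2.649]
```

Emit:
servo_tool:
  plan:
    - [[0,0,0],[0,-5,0],0.1]
    - [[0,-8,0],[0,-10,0],1]
    - [[0,-17,0],[0,-14,0],1]
    - [[0,-25,0],[0,-18,0],1]
    - [[0,-34,0],[0,-18,0],1]

```text
time_s: 24.4
tcp_pos: [618.1, 187.0, 247.2]
tool_rot: [-0.692, 0.134, -0.143, 0.695]
wrist_force: [0.2, 0.7, 0.3]
finger_gap: 1.001
```

```bash
python3 - <<'E'
from h import *
tgt(543.3,257.2,220,98)
E
```

```text
t 24.4 yaw -22.59 TURN [   0.48 -120.58    0.74] SHIFT [-9.63  2.63  3.59] q6 2.057 gap 1.001 F [0.2 0.7 0.3]
```

Emit:
servo_tool:
  plan:
    - [[0,-43,0],[-9.6,1,3.6],1]
    - [[0,-43,0],[-9.6,1,3.6],1]
    - [[0,-43,0],[-9.6,1,3.6],1]
    - [[0,-43,0],[-9.6,1,3.6],1]
    - [[0,-43,0],[-9.6,1,3.6],1]

```text
time_s: 24.9
tcp_pos: [541.0, 257.8, 229.9]
tool_rot: [0.696, 0.127, -0.124, -0.696]
wrist_force: [-0.2, -0.3, 0.3]
finger_gap: 1.001
```

Emit:
servo_tool:
  plan:
    - [[0,-43,0],[0,0,0],1]
    - [[0,-43,0],[0,0,0],1]
    - [[0,-43,0],[0,0,0],1]
    - [[0,-43,0],[0,0,0],1]
    - [[0,-43,0],[0,0,0],1]

```text
time_s: 25.4
tcp_pos: [541.4, 257.3, 229.8]
tool_rot: [0.602, 0.372, -0.37, -0.601]
wrist_force: [-0.1, -0.2, 0.3]
finger_gap: 1.0
```

```bash
python3 - <<'E'
from h import *
tgt(543.3,257.2,200,100)
E
```

```text
t 25.4 yaw 63.36 TURN [  0.17 -36.64   0.03] SHIFT [ 0.07  2.98 -0.17] q6 0.691 gap 1.0 F [-0.1 -0.2  0.3]
```

Emit:
servo_tool:
  plan:
    - [[0,-37,0],[0,2,0],1]
    - [[0,-37,0],[0,2,0],1]
    - [[0,-37,0],[0,2,0],1]
    - [[0,-37,0],[0,2,0],1]
    - [[0,-37,0],[0,2,0],1]

```text
time_s: 25.9
tcp_pos: [541.5, 257.3, 209.7]
tool_rot: [0.454, 0.544, -0.542, -0.452]
wrist_force: [0.3, 0.4, 0.4]
finger_gap: 1.003
```

```bash
python3 - <<'E'
from h import *
snap('wrist','w17'); print('clamp');comp('w17',102,116,(543,257),60); print('carts');comp('w17',66,78,(555,140),110); comp('w17',98,109,(555,146),60)
tgt(543.3,257.2,85,100)
E
```

```text
clamp
px [279. 205.] n 822 xy [542.3 257.1] mean [541.2 256.7 110.1] size [37.  11.9] yaw 10.1
carts
px [196. 110.] n 2018 xy [488.2 180.2] mean [487.8 181.5  72.7] size [28.6 43.8] yaw -26.7
px [ 55. 176.] n 1842 xy [562.1  72.7] mean [560.5  74.7  72.5] size [28.3 43.7] yaw -86.7
px [151. 182.] n 261 xy [550.6 151.5] mean [550.6 151.3  73.2] size [42.7  6.3] yaw 37.1
px [267. 192.] n 151 xy [543.5 246.9] mean [542.9 246.8  71.5] size [20.8  5.2] yaw 9.5
px [189. 261.] n 1464 xy [618.1 189.4] mean [616.2 189.8  72.6] size [44.2 27.5] yaw 33.9
px [129. 193.] n 1125 xy [554.5 146.1] mean [553.4 146.9 104.9] size [43.6 12.2] yaw 33.9
t 25.95 yaw 100.31 TURN [ 0.17  0.31 -0.02] SHIFT [-0.04 12.47 -0.14] q6 0.046 gap 1.001 F [0.3 0.6 0. ]
```

View pics/w17.png

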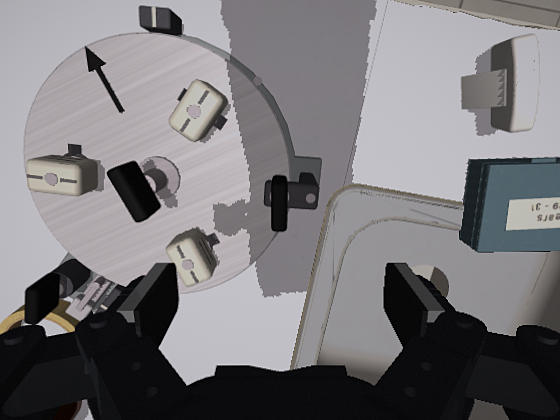

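Emit:
servo_tool:
  plan:
    - [[0,0.2,0],[0,5,-0.1],0.1]
    - [[0,0.2,0],[0,9,-0.1],0.1]
    - [[0,0.2,0],[0,11.5,-0.1],0.1]
    - [[0,0.2,0],[0,12.9,-0.1],0.1]
    - [[0,0.2,0],[0,12.9,-0.1],0.1]

```text
time_s: 26.45
tcp_pos: [541.7, 257.2, 79.1]
tool_rot: [-0.456, -0.541, 0.541, 0.455]
wrist_force: [-0.5, 0.2, 0.1]
finger_gap: 0.552
```

```bash
python3 - <<'E'
from h import *
tgt(542.8,257.1,80,100.1); snap('wrist','w18')
E
```

```text
t 26.45 yaw 99.77 TURN [ 0.01 -0.33 -0.03] SHIFT [-0.03 -0.09 -0.1 ] q6 0.055 gap 0.552 F [-0.5  0.2  0.1]
```

View pics/w18.png

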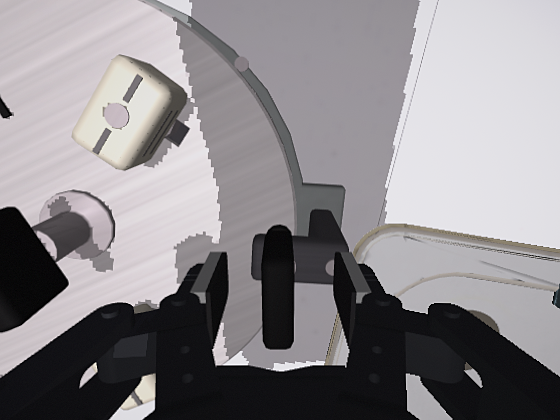

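Emit:
servo_tool:
  plan:
    - [[0,-0.3,0],[0,0,-0.1],0.1]
    - [[0,-0.3,0],[0,0,-0.1],-1]
    - [[0,-0.3,0],[0,0,-0.1],-1]
    - [[0,-0.3,0],[0,0,-0.1],-1]
    - [[0,-0.3,0],[0,0,-0.1],-1]

```text
time_s: 27.0
tcp_pos: [545.0, 256.9, 82.5]
tool_rot: [0.456, 0.543, -0.541, -0.452]
wrist_force: [-0.7, -5.4, 5.1]
finger_gap: 0.124
```

```bash
python3 - <<'E'
from h import *
st()
E
```

```text
27.0 tcp [544.969 256.893  82.49 ] gap 0.12427587571901234 F [-0.747 -5.364  5.114] T [-1.035  0.114 -0.03 ]
R
 [[-0.175  0.006 -0.985]
 [ 0.985 -0.001 -0.175]
 [-0.002 -1.    -0.005]] q [ 0.225  0.131 -0.144  1.29  -0.003  0.049]
```

Emit:
servo_tool:
  plan:
    - [[0,-8,0],[-0.05,0,0.05],-1]
    - [[0,-16,0],[-0.05,0,0.05],-1]
    - [[0,-24,0],[-0.05,0,0.05],-1]
    - [[0,-32,0],[-0.05,0,0.05],-1]
    - [[0,-40,0],[-0.05,0,0.05],-1]

```text
time_s: 27.5
tcp_pos: [544.0, 258.2, 82.5]
tool_rot: [0.24, 0.667, -0.664, -0.238]
wrist_force: [-2.0, 4.1, 5.9]
finger_gap: 0.125
```

```bash
python3 - <<'E'
from h import *
st()
E
```

```text
27.5 tcp [544.037 258.248  82.494] gap 0.12520683579729522 F [-2.037  4.139  5.915] T [ 1.197  0.662 -0.109]
R
 [[-0.771  0.005 -0.637]
 [ 0.637  0.003 -0.771]
 [-0.002 -1.    -0.005]] q [ 0.225  0.13  -0.146  1.29   0.002 -0.655]
```

Emit:
servo_tool:
  plan:
    - [[0,-8,0],[0,0,0],-1]
    - [[0,-16,0],[0,0,0],-1]
    - [[0,-24,0],[0,0,0],-1]
    - [[0,-32,0],[0,0,0],-1]
    - [[0,-40,0],[0,0,0],-1]

```text
time_s: 28.0
tcp_pos: [542.5, 258.8, 82.5]
tool_rot: [-0.002, 0.708, -0.706, 0.004]
wrist_force: [-10.0, 6.5, 11.4]
finger_gap: 0.131
```

Emit:
servo_tool:
  plan:
    - [[0,-4,0],[0,0,0],-1]
    - [[0,-4,0],[0,0,0],-1]
    - [[0,-4,0],[0,0,0],0.1]
    - [[0,-4,0],[0,0,0],0.1]
    - [[0,-4,0],[0,0,0],0.1]

```text
time_s: 28.5
tcp_pos: [543.8, 257.0, 81.2]
tool_rot: [0.024, -0.707, 0.707, -0.027]
wrist_force: [-0.1, -0.1, 0.7]
finger_gap: 0.549
```

```bash
python3 - <<'E'
from h import *
st(); snap('wrist','w19')
tgt(555.2,146,180,124)
E
```

```text
28.5 tcp [543.842 256.969  81.212] gap 0.5488612049791305 F [-0.076 -0.111  0.658] T [ 0.001 -0.008 -0.059]
R
 [[-0.997  0.004  0.071]
 [-0.071 -0.    -0.997]
 [-0.004 -1.     0.   ]] q [ 0.225  0.131 -0.147  1.289 -0.001 -1.418]
t 28.55 yaw -175.91 TURN [ 0.1  60.09 -0.2 ] SHIFT [-0.38 -9.88 11.15] q6 -1.418 gap 0.548 F [-0.1 -0.1 -0.6]
```

View pics/w19.png

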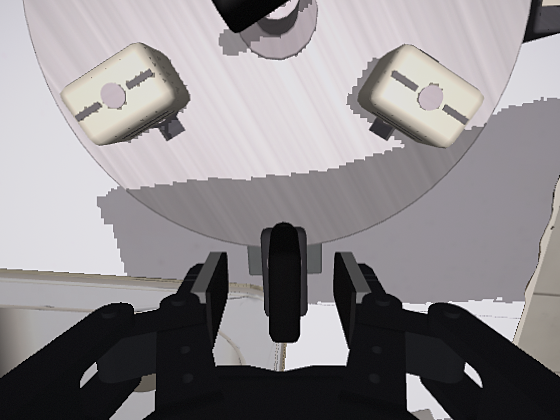

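Emit:
servo_tool:
  plan:
    - [[0,0,0],[0,-4,0],0.1]
    - [[0,8,0],[0,-9,2],0.1]
    - [[0,43,0],[-0.4,-9.9,11.1],0.1]
    - [[0,43,0],[-0.4,-9.9,11.1],0.1]
    - [[0,43,0],[-0.4,-9.9,11.1],0.1]

```text
time_s: 29.05
tcp_pos: [556.7, 142.2, 181.5]
tool_rot: [0.187, 0.683, -0.682, -0.183]
wrist_force: [0.1, 0.7, 0.3]
finger_gap: 0.547
```

```bash
python3 - <<'E'
from h import *
for n,f in [('w7','oa'),('w17','ob')]: ortho(n,415,495,70,190,36,6.5,f)
tgt(555.2,146,180,124)
E
```

```text
t 29.05 yaw 149.7 TURN [ 0.18 25.7  -0.3 ] SHIFT [ 0.32  0.15 -0.25] q6 -1.019 gap 0.547 F [0.1 0.7 0.3]
```

View pics/oa.png

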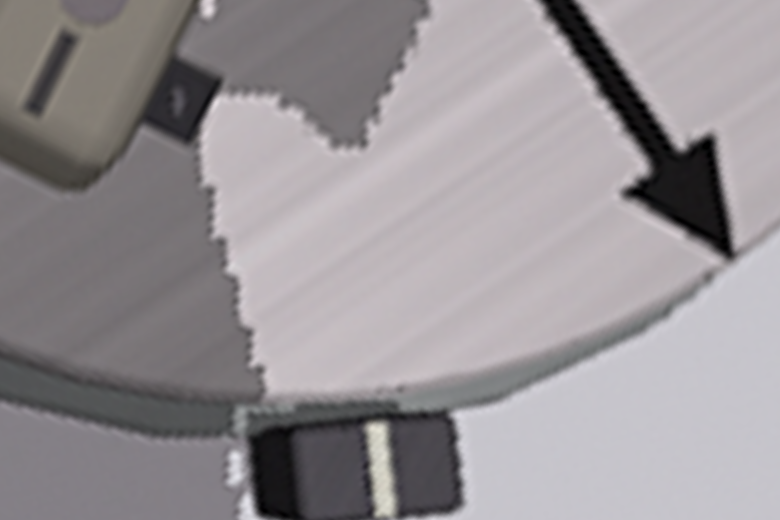

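View pics/ob.png

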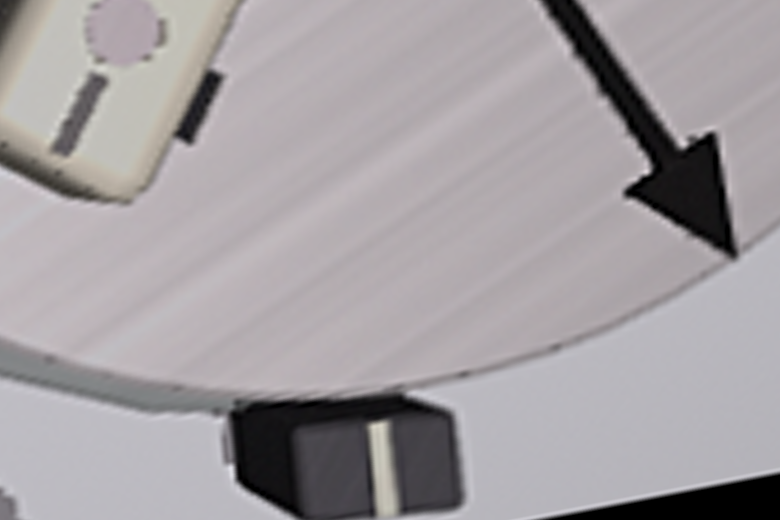

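Emit:
servo_tool:
  plan:
    - [[0,9,0],[0,0,0],0.1]
    - [[0,17,0],[0.1,0,0],0.1]
    - [[0,25.7,0],[0.2,0,0],0.1]
    - [[0,25.7,0],[0.2,0,0],0.1]
    - [[0,25.7,0],[0.2,0,0],0.1]

```text
time_s: 29.55
tcp_pos: [553.5, 147.5, 180.0]
tool_rot: [0.328, 0.627, -0.626, -0.326]
wrist_force: [-0.7, 1.1, 1.0]
finger_gap: 0.553
```

```bash
python3 - <<'E'
from h import *
tgt(555.2,146,80,124)
E
```

```text
t 29.55 yaw 124.87 TURN [ 0.17  0.87 -0.11] SHIFT [-0.2  10.01 -0.02] q6 -0.576 gap 0.553 F [-0.7  1.1  1. ]
```

Emit:
servo_tool:
  plan:
    - [[0,0.8,0],[-0.2,4,0],0.1]
    - [[0,0.8,0],[-0.2,8,0],0.1]
    - [[0,0.8,0],[-0.2,10,0],0.1]
    - [[0,0.8,0],[-0.2,10,0],0.1]
    - [[0,0.8,0],[-0.2,10,0],0.1]

```text
time_s: 30.05
tcp_pos: [555.1, 146.0, 80.8]
tool_rot: [0.333, 0.625, -0.624, -0.331]
wrist_force: [-0.3, 0.3, -1.3]
finger_gap: 0.547
```

```bash
python3 - <<'E'
from h import *
tgt(555.2,146,80,124); snap('wrist','w20')
E
```

```text
t 30.05 yaw 123.94 TURN [ 0.18 -0.06 -0.11] SHIFT [-0.01  0.08 -0.01] q6 -0.563 gap 0.547 F [-0.3  0.3 -1.3]
```

View pics/w20.png

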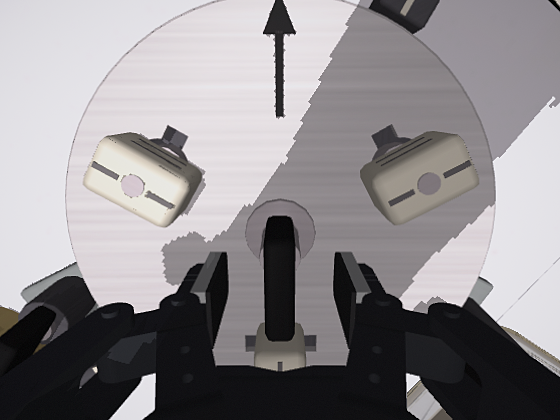

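Bar centred between the fingers (u≈280). Close, then turn clockwise 28°.

Emit:
servo_tool:
  plan:
    - [[0,0,0],[0,0,0],-1]
    - [[0,0,0],[0,0,0],-1]
    - [[0,0,0],[0,0,0],-1]
    - [[0,0,0],[0,0,0],-1]

```text
time_s: 30.5
tcp_pos: [555.8, 145.9, 81.5]
tool_rot: [0.335, 0.625, -0.623, -0.331]
wrist_force: [-1.5, -0.2, 5.8]
finger_gap: 0.126
```

Emit:
servo_tool:
  plan:
    - [[0,6,0],[0,0,0],-1]
    - [[0,12,0],[0,0,0],-1]
    - [[0,18,0],[0,0,0],-1]
    - [[0,24,0],[0,0,0],-1]
    - [[0,28.2,0],[0,0,0],-1]

```text
time_s: 31.0
tcp_pos: [556.1, 145.1, 81.5]
tool_rot: [0.478, 0.524, -0.522, -0.474]
wrist_force: [1.2, -5.9, 5.0]
finger_gap: 0.122
```

Emit:
servo_tool:
  plan:
    - [[0,0,0],[0,0,0],-1]
    - [[0,0,0],[0,0,0],-1]
    - [[0,0,0],[0,0,0],-1]

```text
time_s: 31.3
tcp_pos: [556.1, 145.1, 81.5]
tool_rot: [0.477, 0.525, -0.523, -0.473]
wrist_force: [0.1, -4.8, 5.2]
finger_gap: 0.124
```

```bash
python3 - <<'E'
from h import *
st(); snap('wrist','w21'); ortho('w21',415,495,70,190,36,6.5,'oc')
E
```

```text
31.3 tcp [556.126 145.082  81.549] gap 0.12447367642374084 F [ 0.11  -4.828  5.167] T [-0.995 -0.097 -0.085]
R
 [[-0.097  0.006 -0.995]
 [ 0.995 -0.002 -0.097]
 [-0.002 -1.    -0.006]] q [ 0.029  0.047 -0.234  1.283 -0.002 -0.069]
```

View pics/oc.png

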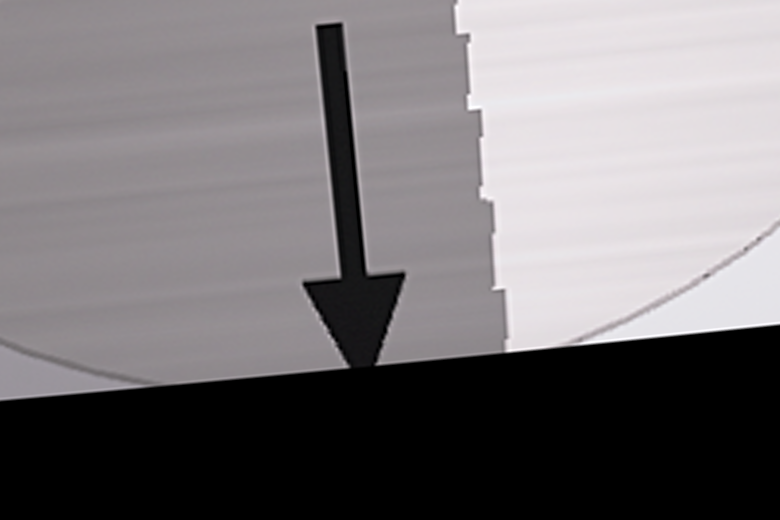

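Emit:
servo_tool:
  plan:
    - [[0,0,0],[0,0,0],0.1]
    - [[0,0,0],[0,0,0],0.1]
    - [[0,0,0],[0,0,0],0.1]
    - [[0,0,0],[0,-4,0],0.1]
    - [[0,0,0],[0,-9,0],0.1]

```text
time_s: 31.85
tcp_pos: [552.6, 146.1, 168.5]
tool_rot: [-0.474, -0.524, 0.524, 0.475]
wrist_force: [1.6, 0.1, 0.7]
finger_gap: 0.551
```

Emit:
servo_tool:
  plan:
    - [[0,0,0],[0,-4,0],0.1]
    - [[0,0,0],[0,-9,0],0.1]
    - [[0,0,0],[0,-9,0],0.1]

```text
time_s: 32.15
tcp_pos: [556.7, 146.3, 267.7]
tool_rot: [0.478, 0.527, -0.521, -0.471]
wrist_force: [1.0, 0.4, 0.4]
finger_gap: 0.553
```

```bash
python3 - <<'E'
from h import *
st(); snap('wrist','w22'); ortho('w22',415,495,70,190,36,6.5,'od')
comp('w22',102,116,(543,257),60);comp('w22',98,109,(555,146),60)
tgt(543,257.2,200,-176)
E
```

```text
32.15 tcp [556.692 146.293 267.684] gap 0.5533007053245563 F [1.    0.417 0.398] T [-0.012 -0.026 -0.009]
R
 [[-0.098  0.014 -0.995]
 [ 0.995  0.001 -0.098]
 [-0.001 -1.    -0.014]] q [ 0.03   0.023  0.079  1.613  0.    -0.069]
px [405. 182.] n 628 xy [542.9 256.5] mean [542.2 255.8 109.8] size [12.3 38.6] yaw -86.3
px [279. 181.] n 636 xy [554.4 145.8] mean [553.3 145.5 105.7] size [43.6 11.8] yaw 5.4
t 32.2 yaw 95.64 TURN [  0.43 -88.36  -0.45] SHIFT [11.17  6.4   0.26] q6 -0.069 gap 0.552 F [ 0.3  0.3 -1.8]
```

View pics/od.png

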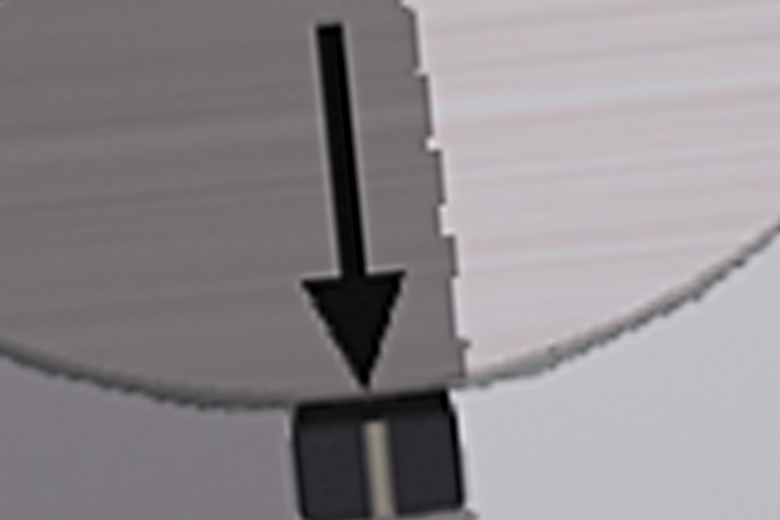

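View pics/w22.png

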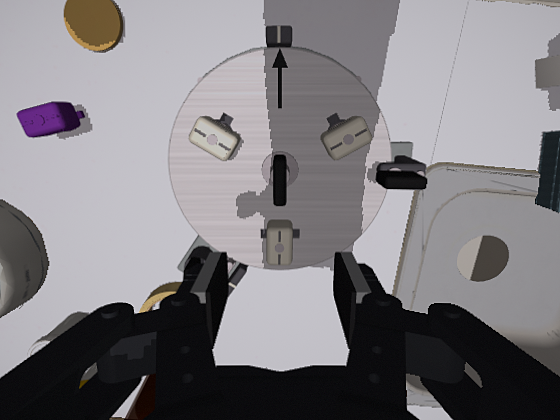

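Emit:
servo_tool:
  plan:
    - [[0,-43,0],[11.2,0,0.2],0.1]
    - [[0,-43,0],[11.2,0,0.2],0.1]
    - [[0,-43,0],[11.2,0,0.2],0.1]
    - [[0,-43,0],[11.2,0,0.2],0.1]
    - [[0,-43,0],[11.2,0,0.2],0.1]

```text
time_s: 32.7
tcp_pos: [540.6, 258.1, 258.4]
tool_rot: [0.248, 0.662, -0.662, -0.247]
wrist_force: [0.4, -0.3, 0.3]
finger_gap: 0.548
```

Emit:
servo_tool:
  plan:
    - [[0,-43,0],[0,5,0],0.1]
    - [[0,-43,0],[0,5,0],0.1]
    - [[0,-43,0],[0,5,0],0.1]
    - [[0,-43,0],[0,5,0],0.1]
    - [[0,-43,0],[0,5,0],0.1]

```text
time_s: 33.2
tcp_pos: [540.7, 257.2, 208.4]
tool_rot: [0.012, -0.707, 0.707, -0.012]
wrist_force: [0.6, -0.5, 0.6]
finger_gap: 0.551
```

```bash
python3 - <<'E'
from h import *
r.camera('top'); snap('wrist','w23');comp('w23',102,116,(543,257),60)
tgt(543,257.2,80,-176.3)
E
```

```text
px [279. 204.] n 823 xy [543.3 256.2] mean [543.3 255.2 110.2] size [12.  37.2] yaw -85.7
t 33.3 yaw -178.29 TURN [-0.01 -1.99 -0.09] SHIFT [-0.19 12.87  0.01] q6 -1.375 gap 0.55 F [ 0.4  0.3 -0.3]
```

Emit:
servo_tool:
  plan:
    - [[0,-2.2,0],[-0.2,5,0],0.1]
    - [[0,-2.2,0],[-0.2,9,0],0.1]
    - [[0,-2.2,0],[-0.2,11.5,0],0.1]
    - [[0,-2.2,0],[-0.2,12.8,0],0.1]
    - [[0,-2.2,0],[-0.2,12.8,0],0.1]

```text
time_s: 33.8
tcp_pos: [542.5, 257.0, 79.9]
tool_rot: [0.022, -0.707, 0.707, -0.022]
wrist_force: [0.6, -0.4, 0.3]
finger_gap: 0.554
```

Emit:
servo_tool:
  plan:
    - [[0,0,0],[0,0,0],0.1]
    - [[0,0,0],[0,0,0],-1]
    - [[0,0,0],[0,0,0],-1]
    - [[0,0,0],[0,0,0],-1]
    - [[0,0,0],[0,0,0],-1]

```text
time_s: 34.3
tcp_pos: [542.6, 257.5, 83.9]
tool_rot: [-0.023, 0.707, -0.707, 0.024]
wrist_force: [-13.2, -2.9, 14.2]
finger_gap: 0.13
```

```bash
python3 - <<'E'
from h import *
st()
E
```

```text
34.3 tcp [542.589 257.502  83.861] gap 0.12966501376284262 F [-13.244  -2.885  14.174] T [-0.423  2.842 -0.039]
R
 [[-0.998  0.001  0.066]
 [-0.066  0.    -0.998]
 [-0.001 -1.    -0.   ]] q [ 0.226  0.129 -0.144  1.296 -0.    -1.411]
```

Emit:
servo_tool:
  plan:
    - [[0,8,0],[0.1,-0.1,0],-1]
    - [[0,16,0],[0.1,-0.1,0],-1]
    - [[0,24,0],[0.1,-0.1,0],-1]
    - [[0,32,0],[0.1,-0.1,0],-1]
    - [[0,40,0],[0.1,-0.1,0],-1]

```text
time_s: 34.8
tcp_pos: [543.2, 257.2, 83.9]
tool_rot: [0.223, 0.672, -0.671, -0.22]
wrist_force: [-1.0, -0.7, 1.9]
finger_gap: 0.127
```

Emit:
servo_tool:
  plan:
    - [[0,8,0],[0,0,0],-1]
    - [[0,16,0],[0,0,0],-1]
    - [[0,24,0],[0,0,0],-1]
    - [[0,32,0],[0,0,0],-1]
    - [[0,40,0],[0,0,0],-1]

```text
time_s: 35.3
tcp_pos: [543.6, 256.6, 83.9]
tool_rot: [0.44, 0.556, -0.554, -0.437]
wrist_force: [0.7, -3.8, 0.9]
finger_gap: 0.131
```

```bash
python3 - <<'E'
from h import *
st(); tgt(543,257,82,98)
E
```

```text
35.3 tcp [543.584 256.562  83.94 ] gap 0.13061269469486367 F [ 0.71  -3.844  0.894] T [-1.138 -0.01   0.114]
R
 [[-0.232  0.005 -0.973]
 [ 0.973 -0.001 -0.232]
 [-0.002 -1.    -0.004]] q [ 0.225  0.127 -0.146  1.293 -0.002 -0.009]
t 35.3 yaw 103.4 TURN [ 0.26  5.4  -0.13] SHIFT [0.06 0.19 0.05] q6 -0.009 gap 0.131 F [ 0.7 -3.8  0.9]
```

Emit:
servo_tool:
  plan:
    - [[0,4,0],[0,0,0],-1]
    - [[0,7,0],[0,0,0],-1]
    - [[0,7,0],[0,0,0],-1]
    - [[0,7,0],[0,0,0],-1]
    - [[0,7,0],[0,0,0],-1]

```text
time_s: 35.8
tcp_pos: [543.6, 256.4, 83.9]
tool_rot: [0.471, 0.529, -0.528, -0.468]
wrist_force: [0.5, -5.9, 2.0]
finger_gap: 0.128
```

```bash
python3 - <<'E'
from h import *
st()
E
```

```text
35.8 tcp [543.601 256.432  83.934] gap 0.1278382564612563 F [ 0.485 -5.883  1.975] T [-1.172  0.014 -0.104]
R
 [[-0.117  0.005 -0.993]
 [ 0.993 -0.001 -0.117]
 [-0.002 -1.    -0.005]] q [ 0.225  0.127 -0.146  1.293 -0.002  0.107]
```

Emit:
servo_tool:
  plan:
    - [[0,0,0],[0,0,0],0.1]
    - [[0,0,0],[0,0,0],0.1]
    - [[0,0,0],[0,0,0],0.1]
    - [[0,0,0],[0,-4,0],0.1]
    - [[0,0,0],[0,-9,0],0.1]

```text
time_s: 36.3
tcp_pos: [540.8, 257.0, 171.6]
tool_rot: [-0.469, -0.528, 0.529, 0.47]
wrist_force: [1.2, 0.1, -0.3]
finger_gap: 0.551
```

```bash
python3 - <<'E'
from h import *
tgt(600,150,260,20)
E
```

```text
t 36.3 yaw 96.78 TURN [-0.06 76.78 -0.09] SHIFT [-11.33  -8.84  -4.6 ] q6 0.107 gap 0.551 F [ 1.2  0.1 -0.3]
```

```bash
python3 - <<'E'
from h import *
a,W,d=world('top0')
for h in [60,110,160,210]:
    m=((W[...,2]>h)&(d>0)&(W[...,0]>500)&(W[...,0]<860)&(W[...,1]>-220)&(W[...,1]<420)).astype(np.uint8)
    n,l,s,c=cv2.connectedComponentsWithStats(m)
    print('>',h)
    for i in range(1,n):
        if s[i,4]<25: continue
        P=W[l==i]; print(P.min(0).round(),P.max(0).round(),s[i,4])
tgt(640,70,240,97)
E
```

```text
> 60
[ 766. -220.  639.] [771.   3. 657.] 468
[826. 143. 193.] [860. 170. 211.] 48
[820.  -4.  60.] [860.  68. 178.] 764
[851. 165.  60.] [860. 206. 129.] 178
[841. 250.  61.] [860. 317. 113.] 277
[836. -88.  60.] [860. -39.  75.] 154
[ 849. -152.   60.] [ 860. -111.   73.] 57
[ 773. -127.   61.] [830. -74.  73.] 350
[ 623. -220.   60.] [ 787. -134.  122.] 1772
[658.  55.  60.] [695.  67.  91.] 84
[532. 130.  61.] [572. 161. 114.] 124
[522. 244.  62.] [559. 291. 118.] 222
> 110
[ 766. -220.  639.] [771.   3. 657.] 468
[826. 143. 193.] [860. 170. 211.] 48
[822.  -4. 110.] [860.  68. 178.] 542
[852. 170. 110.] [860. 204. 129.] 53
[ 654. -220.  110.] [ 744. -164.  122.] 609
[523. 247. 110.] [557. 264. 118.] 59
> 160
[ 766. -220.  639.] [771.   3. 657.] 468
[826. 143. 193.] [860. 170. 211.] 48
[843.  16. 161.] [860.  47. 178.] 103
> 210
[ 766. -220.  639.] [771.   3. 657.] 468
t 36.3 yaw 96.78 TURN [-0.09 -0.22 -0.03] SHIFT [-19.74  -6.84  -7.63] q6 0.107 gap 0.551 F [ 1.2  0.1 -0.3]
```

Emit:
servo_tool:
  plan:
    - [[0,0,0],[-19.7,-6.8,-7.6],1]
    - [[0,0,0],[-19.7,-6.8,-7.6],1]
    - [[0,0,0],[-19.7,-6.8,-7.6],1]
    - [[0,0,0],[-19.7,-6.8,-7.6],1]
    - [[0,0,0],[-19.7,-6.8,-7.6],1]

```text
time_s: 36.8
tcp_pos: [642.9, 66.9, 242.8]
tool_rot: [0.472, 0.529, -0.527, -0.469]
wrist_force: [0.8, -0.1, -0.6]
finger_gap: 1.003
```

```bash
python3 - <<'E'
from h import *
r.camera('top'); r.camera('top'); snap('wrist','w24'); 
print('noz');comp('w24',74,92,(676,61),60); print('clamp');comp('w24',102,116,(543,257),60); print('carts');comp('w24',66,78,(555,140),110); comp('w24',98,109,(555,146),60)
tgt(676,61,150,97)
E
```

```text
noz
px [268. 222.] n 476 xy [678.2  60.1] mean [676.9  60.1  82. ] size [11.9 35.6] yaw -1.8
clamp
px [543.  93.] n 1177 xy [543.1 256.5] mean [543.3 254.6 109.1] size [37.3 13.4] yaw 5.4
carts
px [307.  49.] n 1897 xy [526.3  77.7] mean [526.8  77.3  72.8] size [44.2 28.6] yaw 65.1
px [464.  51.] n 1987 xy [513.4 207.2] mean [513.6 205.8  72.7] size [28.6 44. ] yaw -55.3
px [373.  95.] n 138 xy [554.3 138. ] mean [555.7 138.2  72.9] size [22.5  5.4] yaw 5.6
px [500.  95.] n 275 xy [544.4 246.2] mean [544.4 245.9  70.9] size [20.5  6.4] yaw 5.5
px [372. 181.] n 1378 xy [631.  152.7] mean [630.2 151.1  72.6] size [43.3 28.4] yaw 4.9
px [392.  93.] n 1056 xy [555.  145.2] mean [554.7 144.4 105.4] size [44.  13.2] yaw 4.0
t 36.95 yaw 96.65 TURN [ 0.23 -0.35 -0.01] SHIFT [-1.23  9.17 -3.27] q6 -0.211 gap 0.999 F [ 0.   0.5 -0.1]
```

View pics/w24.png

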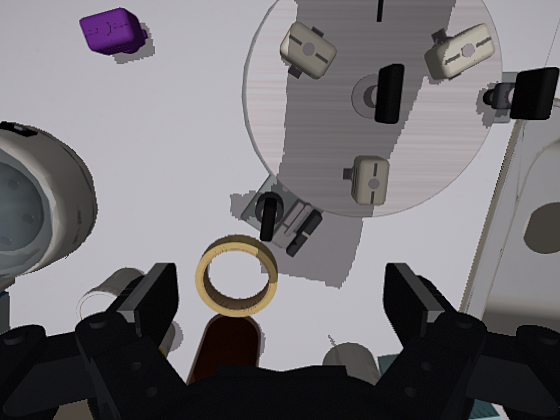

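```bash
python3 - <<'E'
from h import *
ortho('w24',630,720,40,130,34.5,6.5,'on'); ortho('w13',630,720,40,130,34.5,6.5,'on2')
E
```

```text
(no output)
```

View pics/on.png

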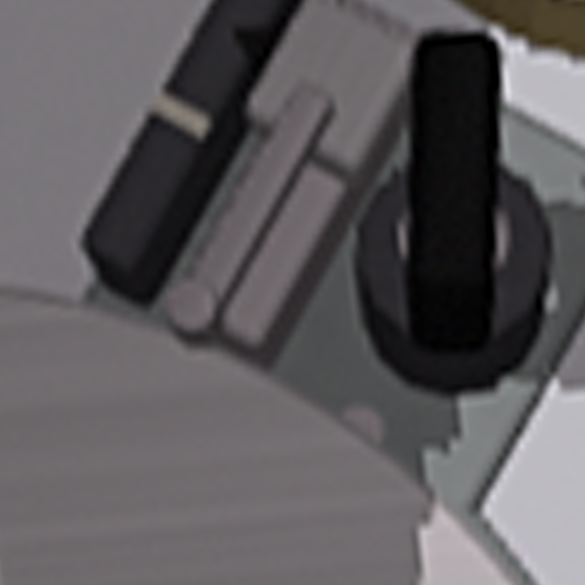

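View pics/on2.png

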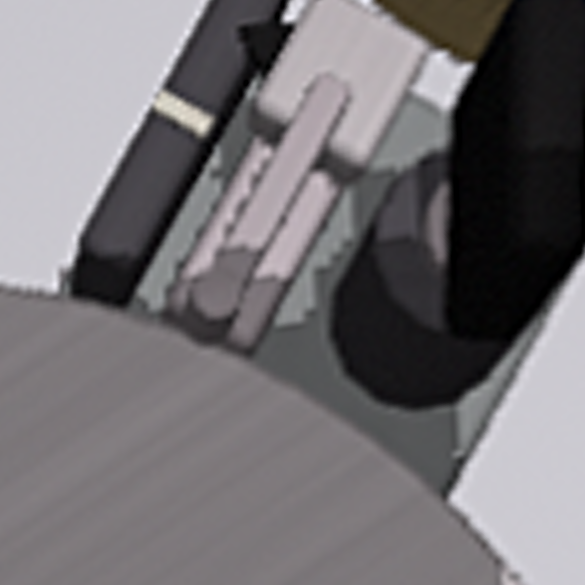

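```bash
python3 - <<'E'
from h import *
a,W,d=world('w24')
m=((a[...,1]>90)&(a[...,0].astype(int)<a[...,2].astype(int)-50)&(d>0)&(np.hypot(W[...,0]-730,W[...,1]-40)<90))
P=W[m]; print(m.sum(),P.min(0),P.max(0))
t=P[P[:,2]>P[:,2].max()-4]; print(cv2.minEnclosingCircle(t[:,:2].astype(np.float32)))
tgt(678.2,60.2,120,88.2)
E
```

```text
1427 [723.337 -16.092  15.43 ] [818.848  78.169  27.473]
((771.2293701171875, 31.05766487121582), 47.9450569152832)
t 36.95 yaw 96.65 TURN [0.23 8.45 0.01] SHIFT [-1.34 12.17 -3.47] q6 -0.211 gap 0.999 F [ 0.   0.5 -0.1]
```

Tape ring is low (27 mm) and clear. Descend to the nozzle bar.

Emit:
servo_tool:
  plan:
    - [[0.2,8.4,0],[-1.3,4,-3.4],0.1]
    - [[0.2,8.4,0],[-1.3,8,-3.4],0.1]
    - [[0.2,8.4,0],[-1.3,12,-3.4],0.1]
    - [[0.2,8.4,0],[-1.3,12,-3.4],0.1]
    - [[0.2,8.4,0],[-1.3,12,-3.4],0.1]

```text
time_s: 37.45
tcp_pos: [675.9, 62.9, 121.9]
tool_rot: [-0.506, -0.493, 0.493, 0.507]
wrist_force: [-0.4, 1.2, 0.8]
finger_gap: 0.55
```

```bash
python3 - <<'E'
from h import *
r.camera('top');snap('wrist','w25'); 
print('noz');comp('w25',76,92,(676,61),40);tgt(677.8,60.2,57,88.2)
E
```

```text
noz
px [275. 233.] n 1222 xy [678.5  60.4] mean [677.2  60.3  82.3] size [11.7 35.4] yaw -2.2
t 37.55 yaw 88.42 TURN [ 0.23  0.22 -0.01] SHIFT [-0.21  6.79  0.04] q6 -0.072 gap 0.55 F [0.5 0.3 0.1]
```

View pics/w25.png

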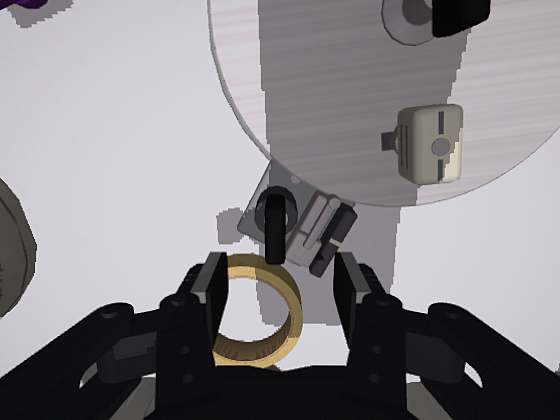

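Emit:
servo_tool:
  plan:
    - [[0,0.3,0],[-0.2,3.5,0],0]
    - [[0,0.3,0],[-0.2,5.5,0],0]
    - [[0,0.3,0],[-0.2,6.7,0],0]
    - [[0,0.3,0],[-0.2,6.7,0],0]
    - [[0,0.3,0],[-0.2,6.7,0],0]

```text
time_s: 38.05
tcp_pos: [677.8, 59.7, 56.6]
tool_rot: [0.509, 0.492, -0.491, -0.508]
wrist_force: [-0.1, -0.1, 0.7]
finger_gap: 0.5
```

```bash
python3 - <<'E'
from h import *
tgt(678,60.4,57,88.)
E
```

```text
t 38.05 yaw 88.08 TURN [ 0.14  0.08 -0.01] SHIFT [ 0.07 -0.04 -0.02] q6 -0.07 gap 0.5 F [-0.1 -0.1  0.7]
```

Emit:
servo_tool:
  plan:
    - [[0,0,0],[0.05,0,0],-1]
    - [[0,0,0],[0.05,0,0],-1]
    - [[0,0,0],[0.05,0,0],-1]
    - [[0,0,0],[0.05,0,0],-1]
    - [[0,8,0],[0.05,0,0],-1]

```text
time_s: 38.55
tcp_pos: [677.7, 59.4, 56.2]
tool_rot: [0.542, 0.455, -0.454, -0.541]
wrist_force: [-1.9, -2.4, 6.5]
finger_gap: 0.13
```

Emit:
servo_tool:
  plan:
    - [[0,8,0],[0,0,0],-1]
    - [[0,16,0],[0,0,0],-1]
    - [[0,24,0],[0,0,0],-1]
    - [[0,32,0],[0,0,0],-1]
    - [[0,40,0],[0,0,0],-1]

```text
time_s: 39.05
tcp_pos: [677.9, 59.8, 56.2]
tool_rot: [0.666, 0.241, -0.239, -0.664]
wrist_force: [1.6, -1.0, 4.9]
finger_gap: 0.129
```

Emit:
servo_tool:
  plan:
    - [[0,8,0],[0,0,0],-1]
    - [[0,16,0],[0,0,0],-1]
    - [[0,24,0],[0,0,0],-1]
    - [[0,32,0],[0,0,0],-1]
    - [[0,40,0],[0,0,0],-1]

```text
time_s: 39.55
tcp_pos: [678.4, 60.0, 56.3]
tool_rot: [0.707, -0.0, 0.003, -0.707]
wrist_force: [3.3, -0.6, 3.0]
finger_gap: 0.132
```

```bash
python3 - <<'E'
from h import *
st();tgt(678,60.4,57,88.)
E
```

```text
39.55 tcp [678.356  59.978  56.265] gap 0.13182427896527363 F [ 3.31  -0.639  2.974] T [-0.166 -0.58   0.065]
R
 [[ 1.     0.004  0.005]
 [-0.005 -0.     1.   ]
 [ 0.004 -1.    -0.   ]] q [-0.103  0.383  0.098  1.283 -0.     1.472]
t 39.55 yaw -0.26 TURN [  0.18 -88.26   0.15] SHIFT [-0.04 -0.07  0.04] q6 1.472 gap 0.132 F [ 3.3 -0.6  3. ]
```

Emit:
servo_tool:
  plan:
    - [[0,8,0],[0,0,0],-1]
    - [[0,16,0],[0,0,0],-1]
    - [[0,24,0],[0,0,0],-1]
    - [[0,32,0],[0,0,0],-1]
    - [[0,40,0],[0,0,0],-1]

```text
time_s: 40.05
tcp_pos: [678.8, 59.7, 56.3]
tool_rot: [-0.664, 0.242, -0.245, 0.664]
wrist_force: [4.9, -1.4, 1.3]
finger_gap: 0.127
```

Emit:
servo_tool:
  plan:
    - [[0,8,0],[0,0,0],-1]
    - [[0,16,0],[0,0,0],-1]
    - [[0,22,0],[0,0,0],-1]
    - [[0,22,0],[0,0,0],-1]
    - [[0,22,0],[0,0,0],0]

```text
time_s: 40.55
tcp_pos: [677.6, 60.0, 55.5]
tool_rot: [-0.606, 0.363, -0.364, 0.607]
wrist_force: [0.5, 0.1, -0.2]
finger_gap: 0.286
```

Emit:
servo_tool:
  plan:
    - [[0,0,0],[0,0,0],0]
    - [[0,0,0],[0,0,0],0]
    - [[0,0,0],[0,-4,0],0]
    - [[0,0,0],[0,-9,0],0]
    - [[0,0,0],[0,-13,0],0]

```text
time_s: 41.05
tcp_pos: [676.6, 60.3, 186.9]
tool_rot: [-0.606, 0.364, -0.364, 0.606]
wrist_force: [0.8, 0.1, 0.3]
finger_gap: 0.502
```

```bash
python3 - <<'E'
from h import *
r.camera('top');r.camera('top');st();snap('wrist','w26');comp('w26',76,92,(678,60),40);ortho('w26',630,720,40,130,34.5,6.5,'on3')
tgt(678,60.4,120,118)
E
```

```text
41.15 tcp [679.586  60.066 192.12 ] gap 0.4999119038533264 F [ 0.379 -0.258 -0.202] T [ 0.069 -0.032  0.01 ]
R
 [[ 0.471  0.01   0.882]
 [-0.882 -0.001  0.471]
 [ 0.005 -1.     0.008]] q [-0.103  0.343  0.297  1.515  0.     2.548]
px [280. 204.] n 684 xy [680.   60.7] mean [680.8  60.9  82.3] size [35.2 11.5] yaw 28.2
t 41.2 yaw -61.92 TURN [   0.29 -179.92    0.45] SHIFT [-0.07  6.85 -0.07] q6 2.548 gap 0.499 F [ 0.3 -0.1 -0.8]
```

View pics/on3.png

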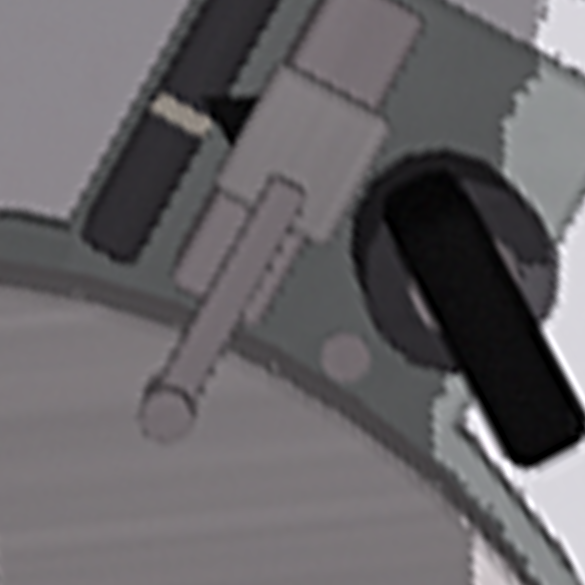

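View pics/w26.png

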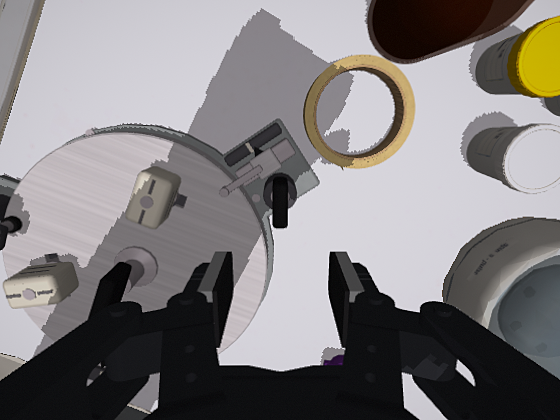

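```bash
python3 - <<'E'
from h import *
ortho('w26',655,715,85,125,34.5,14,'on4');ortho('w25',655,725,85,125,34.5,14,'on5')
E
```

```text
(no output)
```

View pics/on4.png

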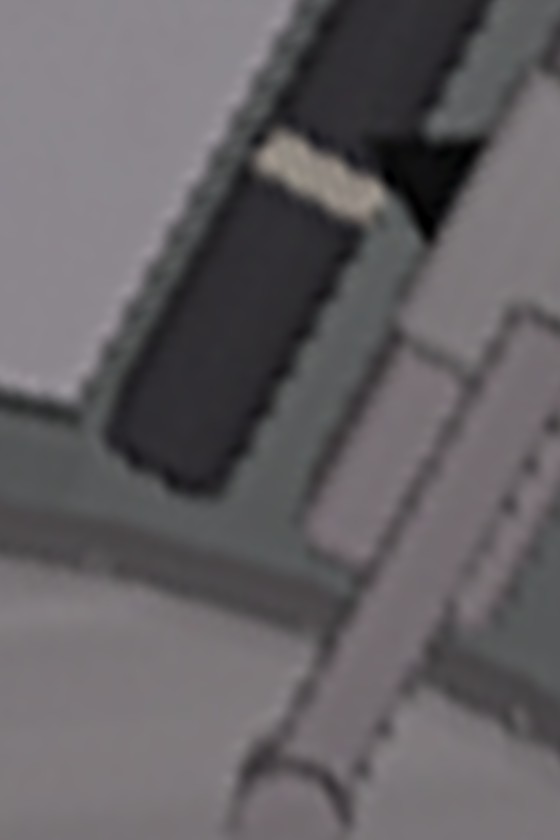

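View pics/on5.png

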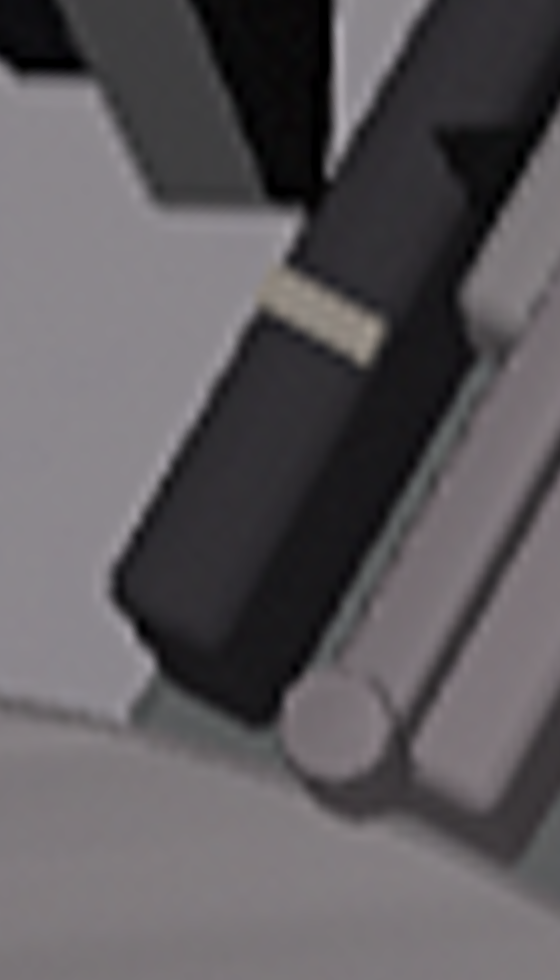

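Emit:
servo_tool:
  plan:
    - [[0,-43,0],[0,0,0],0]
    - [[0,-43,0],[0,0,0],0]
    - [[0,-43,0],[0,0,0],0]
    - [[0,-43,0],[0,0,0],0]
    - [[0,-43,0],[0,0,0],0]

```text
time_s: 41.7
tcp_pos: [676.0, 60.3, 182.6]
tool_rot: [0.698, -0.115, 0.113, -0.698]
wrist_force: [-0.2, 0.9, -0.2]
finger_gap: 0.498
```

Emit:
servo_tool:
  plan:
    - [[0,-43,0],[0,0,0],0]
    - [[0,-43,0],[0,0,0],0]
    - [[0,-43,0],[0,0,0],0]
    - [[0,-43,0],[0,0,0],0]
    - [[0,-43,0],[0,0,0],0]

```text
time_s: 42.2
tcp_pos: [676.0, 60.3, 182.6]
tool_rot: [-0.691, -0.148, 0.15, 0.691]
wrist_force: [-0.2, 0.6, -0.3]
finger_gap: 0.501
```

Emit:
servo_tool:
  plan:
    - [[0,-43,0],[0,0,0],0]
    - [[0,-43,0],[0,0,0],0]
    - [[0,-43,0],[0,0,0],0]
    - [[0,-43,0],[0,0,0],0]
    - [[0,-43,0],[0,0,0],0]

```text
time_s: 42.7
tcp_pos: [676.0, 60.3, 182.6]
tool_rot: [-0.588, -0.391, 0.393, 0.589]
wrist_force: [-0.4, 0.2, -0.3]
finger_gap: 0.501
```

Emit:
servo_tool:
  plan:
    - [[0,-43,0],[0,0,0],0]
    - [[0,-43,0],[0,0,0],0]
    - [[0,-43,0],[0,0,0],0]
    - [[0,-43,0],[0,0,0],0]
    - [[0,-43,0],[0,0,0],0]

```text
time_s: 43.2
tcp_pos: [675.9, 60.3, 182.6]
tool_rot: [-0.403, -0.58, 0.581, 0.405]
wrist_force: [0.0, -0.1, -0.8]
finger_gap: 0.504
```

```bash
python3 - <<'E'
from h import *
r.camera('top');snap('wrist','w27');comp('w27',76,92,(678,60),40);ortho('w27',655,715,85,125,34.5,14,'on6')
tgt(678.5,60.3,57,118.2)
E
```

```text
px [278. 207.] n 758 xy [678.7  59.9] mean [677.7  59.5  82.2] size [35.7 12. ] yaw 27.8
t 43.3 yaw 110.1 TURN [-0.12 -8.1   0.07] SHIFT [-0.1  12.57 -0.26] q6 -0.454 gap 0.499 F [-0.2  1.   1.3]
```

View pics/on6.png

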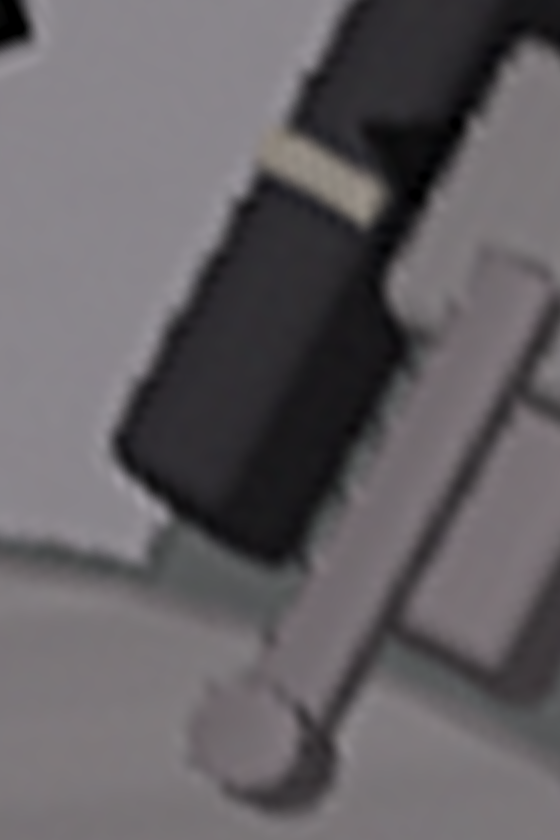

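Emit:
servo_tool:
  plan:
    - [[0,-8,0],[-0.1,4.5,-0.2],0]
    - [[0,-8,0],[-0.1,9,-0.2],0]
    - [[0,-8,0],[-0.1,11.5,-0.2],0]
    - [[0,-8,0],[-0.1,12.5,-0.2],0]
    - [[0,-8,0],[-0.1,12.5,-0.2],0]

```text
time_s: 43.8
tcp_pos: [677.6, 60.1, 57.6]
tool_rot: [-0.364, -0.605, 0.606, 0.366]
wrist_force: [-0.5, -0.3, 0.7]
finger_gap: 0.497
```

```bash
python3 - <<'E'
from h import *
tgt(678.5,60.3,57,118)
E
```

```text
t 43.8 yaw 117.81 TURN [-0.16 -0.19  0.11] SHIFT [-0.02  0.06 -0.09] q6 -0.589 gap 0.497 F [-0.5 -0.3  0.7]
```

Emit:
servo_tool:
  plan:
    - [[0,0,0],[0,0,0],-1]
    - [[0,0,0],[0,0,0],-1]
    - [[0,0,0],[0,0,0],-1]
    - [[0,0,0],[0,0,0],-1]
    - [[0,8,0],[0,0,0],-1]

```text
time_s: 44.3
tcp_pos: [680.3, 59.9, 62.0]
tool_rot: [0.407, 0.579, -0.578, -0.405]
wrist_force: [-0.9, -0.7, 4.6]
finger_gap: 0.126
```

Emit:
servo_tool:
  plan:
    - [[0,8,0],[0,0,0],-1]
    - [[0,16,0],[0,0,0],-1]
    - [[0,24,0],[0,0,0],-1]
    - [[0,32,0],[0,0,0],-1]
    - [[0,40,0],[0,0,0],-1]

```text
time_s: 44.8
tcp_pos: [680.3, 58.6, 62.0]
tool_rot: [0.582, 0.404, -0.403, -0.579]
wrist_force: [-3.3, -6.3, 7.1]
finger_gap: 0.125
```

Emit:
servo_tool:
  plan:
    - [[0,8,0],[0,0,0],-1]
    - [[0,13,0],[0,0,0],-1]
    - [[0,13,0],[0,0,0],-1]
    - [[0,13,0],[0,0,0],0]
    - [[0,13,0],[0,0,0],0]

```text
time_s: 45.3
tcp_pos: [679.6, 59.9, 60.4]
tool_rot: [0.622, 0.338, -0.337, -0.621]
wrist_force: [-0.4, -0.0, -0.0]
finger_gap: 0.456
```

Emit:
servo_tool:
  plan:
    - [[0,0,0],[0,0,0],0]
    - [[0,0,0],[0,-4,0],0]
    - [[0,0,0],[0,-9,0],0]
    - [[0,0,0],[0,-14,0],0]
    - [[0,0,0],[0,-14,0],0]

```text
time_s: 45.8
tcp_pos: [682.3, 59.9, 208.6]
tool_rot: [0.624, 0.341, -0.334, -0.619]
wrist_force: [0.6, -0.4, 0.8]
finger_gap: 0.5
```

```bash
python3 - <<'E'
from h import *
r.camera('top');r.camera('top');snap('wrist','w28');comp('w28',76,92,(678,60),40);ortho('w28',655,715,85,125,34.5,14,'on7')
st()
E
```

```text
px [278. 197.] n 655 xy [678.5  60.5] mean [677.9  60.9  82.3] size [11.2 35.3] yaw -33.4
45.95 tcp [679.046  60.078 199.192] gap 0.5012262646010666 F [-1.334  0.228 -1.344] T [ 0.032  0.041 -0.016]
R
 [[ 0.545  0.    -0.838]
 [ 0.838  0.     0.545]
 [ 0.    -1.     0.   ]] q [-0.103  0.356  0.326  1.541  0.     0.474]
```

View pics/on7.png

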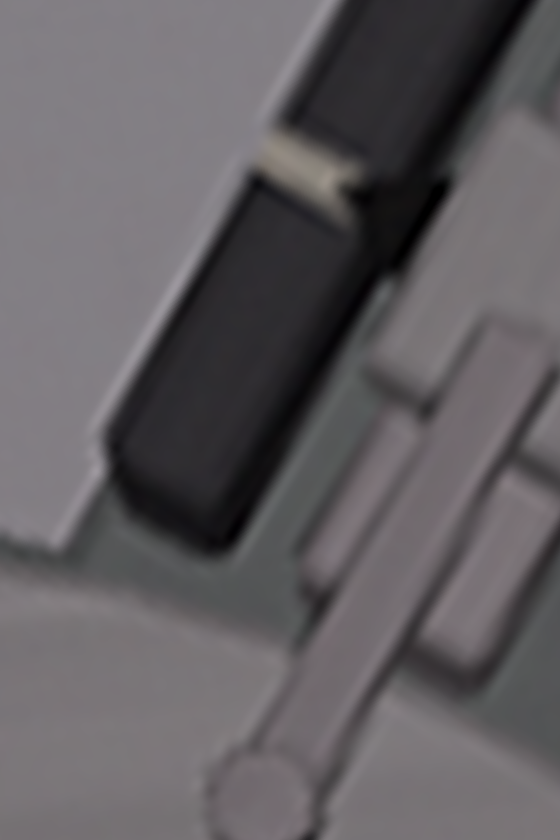

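```bash
python3 - <<'E'
from h import *
tgt(570,130,300,57)
E
```

```text
t 45.95 yaw 56.96 TURN [-0.   -0.04  0.01] SHIFT [ -0.08 -10.08  12.95] q6 0.474 gap 0.501 F [-1.3  0.2 -1.3]
```

Emit:
servo_tool:
  plan:
    - [[0,0,0],[0,-10,13],0]
    - [[0,0,0],[0,-10,13],0]
    - [[0,0,0],[0,-10,13],0]
    - [[0,0,0],[0,-10,13],0]
    - [[0,0,0],[0,-10,13],0]

```text
time_s: 46.45
tcp_pos: [569.4, 131.8, 300.1]
tool_rot: [0.621, 0.338, -0.337, -0.621]
wrist_force: [0.2, 0.3, 0.3]
finger_gap: 0.501
```

```bash
python3 - <<'E'
from h import *
r.camera('top');r.camera('top');r.camera('top');snap('wrist','w29');ortho('w29',415,695,25,275,36,2.1,'of');ortho('w29',415,495,70,190,36,6.5,'og')
comp('w29',102,116,(543,257),60);comp('w29',66,78,(555,140),110,400); comp('w29',98,109,(555,146),60)
snap('top','top29'); crop('top29',270,200,410,305,5.6,'t29')
E
```

```text
px [380.  83.] n 640 xy [543.3 256.3] mean [542.8 255.5 109.9] size [37.7 12.2] yaw 6.0
px [313.  87.] n 1227 xy [513.  207.8] mean [512.8 207.6  72.8] size [28.  43.6] yaw -55.1
px [217. 167.] n 1026 xy [526.   78.2] mean [525.8  79.5  72.6] size [44.3 28. ] yaw 65.0
px [327. 209.] n 934 xy [630.7 153.1] mean [629.5 153.4  72.6] size [43.1 28.1] yaw 5.4
px [284. 159.] n 556 xy [555. 146.] mean [554.1 146.3 105.7] size [44.  12.1] yaw 5.9
```

View pics/of.png

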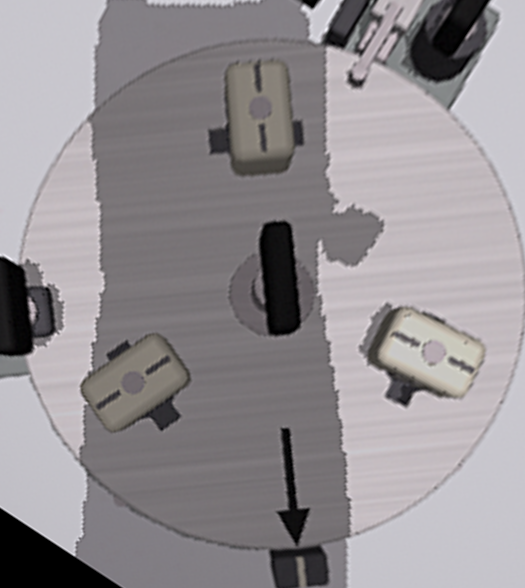

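View pics/og.png

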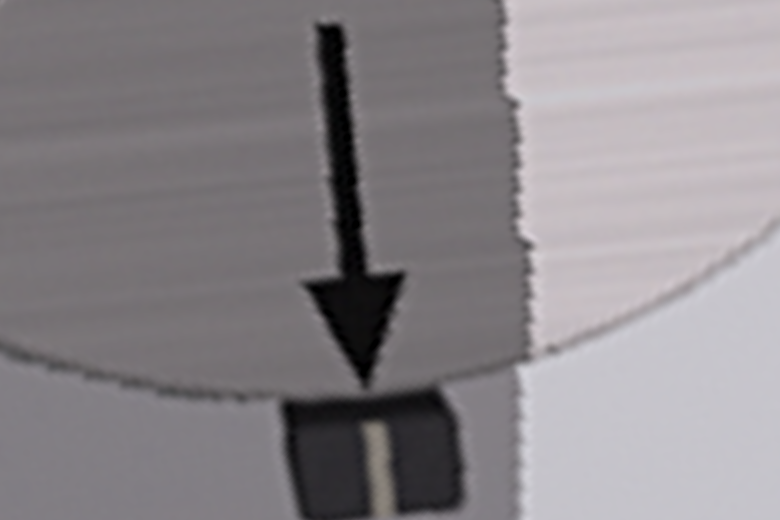

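View pics/top29.png

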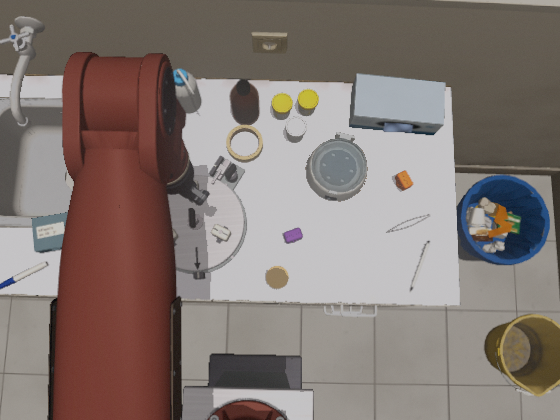

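```bash
python3 -c "
from h import *
print(r.close_job())"
```

```text
the job is handed in; nothing more can be done
None
```

The job is handed in, at about 47 s of the 210 s allowed. `close_job` gives no verdict, so the results below come from my own last camera checks.

- **Cartridges:** three were present, and all three were locked while the clamp was still tight. In the last wrist image their tops stand about 37 mm above the carousel face (3 mm gap under the head). Their long sides are within a degree or so of radial, and no loose white cartridge is left on the worktop. I left the purple and orange look-alikes alone.
- **Clamp:** I backed the screw off about 84° (roughly 1.5 rad) and later tightened it again. The handle now sits about 4° tighter than where it started.
- **Carousel:** I turned it clockwise about 29°. The pointer tip is about 1 mm (0.01 rad) from the index line, inside the 0.05 rad allowed.
- **Nozzle:** two grasps, about 150° and then 61° clockwise. The pointer tip sits on its mark, within about 0.5 mm.

One check disagreed slightly. After the first nozzle turn, the movement I measured in the images was about 11.4 mm, against 10.5 mm calculated from the knob angle. I took a value in between for the second turn, and the image afterwards confirmed the pointer was on the mark.

The arm finished clear of everything, with no force on the wrist.

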